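# Draw the wedge and stow it in its pocket

## Task

Ease the steel wedge straight back out from under the heavy hinged plate of the bench press, without jerking it or prying the plate up, so that the plate comes down flat. Then stow the wedge thin end down in the sloping pocket of the holder: lower it until you feel it rest on the stop inside (do not ram it, and do not let go of it high up so that it falls), let go and move clear. Leave the bowl, the drum and the wrench where they are.

Things in the scene. Friction and masses are not known exactly. Their poses are not given: they have to be found in the camera images.
- wedge_mid (a point): Centre of a loose dark steel wedge, 0.35 kg: 160 mm long, 26 wide, parallel sides, flat underside, top sloping from 22 mm thick at one end to 6 at the thin end. Point: half-way along, mid-width, 7 mm above the underside. x along it to the thin end (80 mm away), y across, z from underside to sloping top. At the start it lies level, underside 16 mm above the bench, thick end out of the press
- wedge_tip (a point): Middle of the wedge's thin end face, 3 mm from its underside; axes as wedge_mid, from which it lies 80 mm in x and -4 mm in z. At the start it is 50 to 66 mm inside the open end of the press, under the plate; drawing it out takes roughly 6 to 18 N
- press: Bench press, fixed: grey base 160 x 110 x 16 mm; origin at the centre of its underside on the bench; x runs from the open end to the hinge end, z up. The wedge lies on the base, in at the open end (x = -80 mm), and comes out along -x. Closed, the press is 36 mm high, fittings to 42 mm
- plate (a joint): Hinge of the heavy steel top plate (146 x 106 x 20 mm, about 2.4 kg, slow damped hinge at the far end, 72 mm in +x from the press's origin): angle in rad, 0 = lying flat on the base, positive = open end raised. The wedge holds it at about 0.07 to 0.09
- plate_lip (a point): Middle of the lower edge of the plate at the open end of the press, 152 mm from the hinge axis
- holder: Grey holder, fixed to the bench: foot 150 x 84 x 8 mm with a sloping pocket; origin on the bench under it (foot from x = -80 to +70 mm), z up. The pocket leans 30 degrees from upright, its mouth leaning to -x
- pocket: Sloping pocket of the holder, a rectangular tube, fixed. Origin on its axis at its foot, z along the axis out of the mouth, x the thickness direction (upper side +), y across. Inside 22 mm in x by 32 mm in y, walls 4 mm, 85 mm deep. A stiff rubber stop inside is set anew each time, its top 8 to 50 mm (unknown) above the foot along z, so 35 to 77 mm of the wedge goes in
- pocket_mouth (a point): Centre of the pocket's mouth, 85 mm up its z axis; axes as pocket. From the mouth a narrow spine (12 mm wide in y, x = -15 to -11 mm) carries on to 142 mm from the foot; the wedge's flat underside leans on it (underside towards -x, width along y), and it fits between fingers that hold the wedge by its sides
- parts_bowl: Round metal bowl of fasteners, 142 mm across, 78 mm high, loose bystander; origin at the centre of its underside
- drum: Upright tub of hand cleaner, 89 mm across, 136 mm high, loose bystander; origin at the centre of its underside
- adj_wrench: Adjustable wrench lying flat, 166 x 42 x 10 mm, loose bystander; origin at the centre of its underside

How it is judged:
By the outcome, as a careful person would: the job done as asked, in the order asked, and still so for the second after the job is handed in, with the robot touching nothing.
It also fails if it takes over 45 s, if anything falls off the work surface, if the arm or the gripper's body presses on something with over 40 N, if the wrist force passes 120 N, or if a joint passes its speed limit or range.

## Robot

A 7-joint arm with a two-finger parallel gripper is mounted at the origin on a cart in front of the work surface, level with it; the furniture and walls round the work are solid. World frame = base frame: x ahead of the robot, y to its left, z up, the work surface at z = 0. Lengths are in m, angles in rad, forces in N, time in s.
With the tool pointing down it reaches from about 0.35 to 0.775 m from the base axis. Payload 3.1 kg.
Tool frame: the origin (TCP) lies midway between the tips of the shut fingers; the grasp point (between the pads) lies 19 mm behind it; z points along the fingers, y is the line along which they close (so a half turn about z gives the same grasp; the last joint's range is limited). The gripper opens to 85 mm and grips with 20 to 120 N. Pads are 22 mm wide; open, the fingers measure 114 mm over their backs; the gripper's body (76 mm by 85 mm) begins 54 mm behind the grasp point. The pads swing forward as they close: fully open they stand 13 mm farther back than shut.
Start: joints at [-1.312, 0.311, 0.014, 1.512, -0.004, 1.319, -0.027], TCP at [0.163, 0.525, 0.199] pointing down, gripper open.
Joint ranges: [-2.7, 2.7], [-0.3, 1.91], [-1.27, 1.3], [0.12, 2.57], [-1.44, 4.58], [0.2, 2.03], [-3.05, 3.05]. Speed limits (rad/s): [2.79, 2.79, 3.14, 3.14, 3.14, 3.14, 3.14].

## Interface

Orientations are given as a unit quaternion [w, x, y, z].
In Python, from workcell import ctrl gives the robot as it stands.
- The arm moves only by the shell command python3 -m pendant 'ROWS'. ROWS is JSON, a list of rows, each an object of numbers: "claw": the finger opening in cm, from 0 to 8.54; "tx", "ty", "tz": the shift along the tool's x, y, z in cm; "rx", "ry", "rz": the turn, a rotation vector about the tool's x, y, z in degrees. A call has 1 to 20 rows; each row shifts and turns the commanded pose from where the row before left it, along the tool's axes as they then stand; what a row does not reach is not made up. A row lasts 1/10 s, in which the tool goes at most 50 mm and 8.59 degrees, less where a joint would pass 70% of its speed; a pose out of reach is approached as far as the arm can. A call is refused whole if a number of a shift passes 5 or a number of a turn 8.59, either way. A call with a gripper value outside its range is refused whole. The fingers move at their own pace and stop on an object; the grip force is fixed at half the most. Time passes only in rows, so rows that do not move let the fingers close. It gives the time, the measured TCP pose, the force, the opening and the grip force at its end, in the units of the state.
- ctrl.observe(): the state, without advancing time (a new reading comes with each control period).
- ctrl.read_camera(name): name is "scene" or "side" or "wrist"; returns a dict with "image" (480x640x3 uint8, red, green, blue), "depth" (480x640 float32, m along the optical axis (not along the pixel's ray), 0 where there is no reading), "K" (3x3 intrinsics, pixels), "distortion" ([k1, k2, p1, p2, k3] as OpenCV has them; the pictures are not rectified), "cam_to_world" (4x4, takes a point from camera to world coordinates); the wrist camera has in their place "hand_eye" (4x4, takes a point from camera to tool coordinates, whose origin is the TCP and whose axes are the flange's). Camera axes: x right, y up, looking along -z (the intrinsics and any distortion apply to the point x, -y, -z); pixel columns grow to the right and rows downward; lengths in m; the calibration is good to about 2 mm. A picture is of the moment at which its call begins: read the wrist's pose just before it.
- ctrl.sign_off(): hands the job in; it is judged then, once.
The state is a dict: "time": time; "joint_positions": joint angles; "dq": joint speeds; "joint_torque": joint torques, N m; "ee_pos": TCP position; "tool_rot": TCP orientation; "wrist_force": force on the tool from outside, world axes, zero at the start; "wrist_torque": the same for the moment, N m; "gripper_width": finger opening in m; "finger_force": force on a finger pad.
Only numpy, scipy, OpenCV 4.12 (cv2) and the standard library are available. Lean on these libraries where they do the work, as an engineer would, in place of code of your own. Each camera call takes 0.05 s, during which the arm holds its last target. There are 200 camera calls.

## Working session

There is one attempt and no reset: what is moved stays moved. The work goes in short steps, Python scripts to look and compute and a shell command to move; the robot and the scene stay as the last step left them, time stands still between calls to the robot, and variables do not carry over. Pictures are saved under pics/ and viewed, at most 10 in all, crops included, and the job is handed in when it is done.

```bash
mkdir -p pics; cat > h.py <<'E'
import numpy as np, cv2
from workcell import ctrl
from scipy.spatial.transform import Rotation as R
def tool():
    s=ctrl.observe(); T=np.eye(4); q=s["tool_rot"]
    T[:3,:3]=R.from_quat([q[1],q[2],q[3],q[0]]).as_matrix(); T[:3,3]=s["ee_pos"]; return T
def shot(name):
    T=tool(); c=ctrl.read_camera(name)
    c["T"]=T@np.array(c["hand_eye"]) if name=="wrist" else np.array(c["cam_to_world"])
    np.savez(f"pics/{name}.npz",image=c["image"],depth=c["depth"],K=c["K"],dist=c["distortion"],T=c["T"])
    return c
def load(name): return dict(np.load(f"pics/{name}.npz"))
def rays(c,uv):
    n=cv2.undistortPoints(np.array(uv,float).reshape(-1,1,2),np.array(c["K"]),np.array(c["dist"] if "dist" in c else c["distortion"])).reshape(-1,2)
    d=np.c_[n[:,0],-n[:,1],-np.ones(len(n))]
    return c["T"][:3,3], d@c["T"][:3,:3].T
def onplane(c,uv,z):
    o,d=rays(c,uv); return o+d*((z-o[2])/d[:,2])[:,None]
def cloud(c,uv):
    o,d=rays(c,uv); uv=np.array(uv,int); return o+d*c["depth"][uv[:,1],uv[:,0]][:,None]
def save(c,f,crop=None,s=1):
    im=c["image"][:,:,::-1]
    if crop: x0,y0,x1,y1=crop; im=im[y0:y1,x0:x1]
    cv2.imwrite(f,cv2.resize(im,None,fx=s,fy=s,interpolation=cv2.INTER_CUBIC))
E
python3 - <<'E'
from h import *
for n in ["scene","side"]:
    c=shot(n); save(c,f"pics/{n}1.png"); print(n,c["T"].round(3).tolist())
s=ctrl.observe(); print(s)
E
```

```text
scene [[0.604, 0.491, -0.628, -0.462], [-0.797, 0.37, -0.478, -0.885], [-0.002, 0.789, 0.615, 1.062], [0.0, 0.0, 0.0, 1.0]]
side [[0.576, 0.734, -0.36, 0.138], [-0.817, 0.519, -0.249, -0.419], [0.004, 0.438, 0.899, 1.072], [0.0, 0.0, 0.0, 1.0]]
{'time': 0.1, 'joint_positions': array([-1.31169954,  0.31164356,  0.01396051,  1.51291771, -0.00439776,
        1.31921442, -0.02721612]), 'dq': array([-0.0009472 , -0.00432402, -0.00100371, -0.00308144,  0.00027196,
       -0.00052122, -0.00062382]), 'joint_torque': array([ 9.62531485e-04, -3.80854547e+01,  1.46745793e-01, -2.31242734e+01,
        1.23032561e-02,  8.19948240e-03,  2.30519066e-05]), 'ee_pos': array([0.16271041, 0.52460886, 0.1983224 ]), 'tool_rot': array([-1.20491712e-04,  1.49786581e-01,  9.88717767e-01, -1.06940965e-03]), 'wrist_force': array([ 0.59273072, -0.09085576, -0.13547563]), 'wrist_torque': array([-0.00769416,  0.01950261, -0.01290438]), 'finger_force': 0.0, 'gripper_width': 0.08522094174933967}
```

View pics/scene1.png

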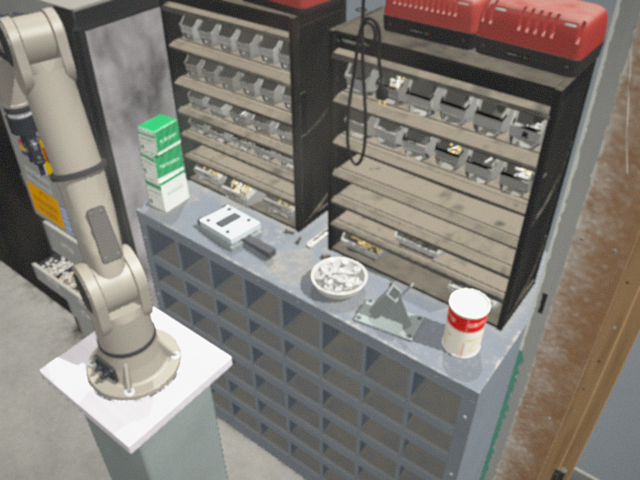

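View pics/side1.png

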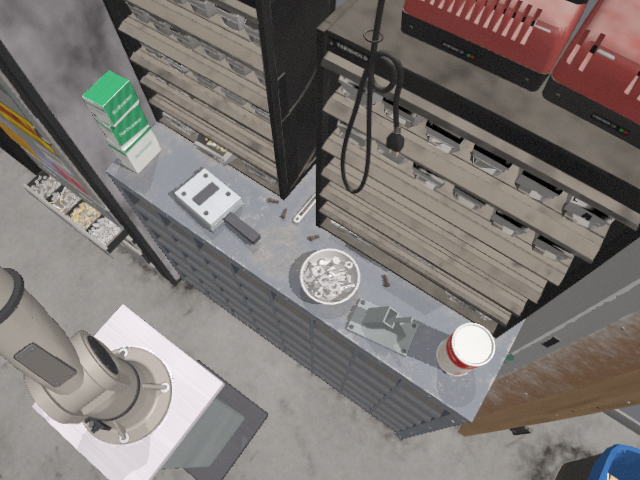

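The scene shows the press (side px ~208,198), its wedge sticking out (~242,229), bowl (330,277), holder (383,325), drum (466,348) and wrench (~305,208). Next, zoomed crops and coarse positions.

```bash
python3 - <<'E'
from h import *
c=load("side")
im=c["image"][:,:,::-1]
a=cv2.resize(im[155:255,160:260],None,fx=4,fy=4,interpolation=cv2.INTER_CUBIC)
b=cv2.resize(im[285:385,335:435],None,fx=4,fy=4,interpolation=cv2.INTER_CUBIC)
cv2.imwrite("pics/crop1.png",np.hstack([a,b]))
print(onplane(c,[[208,198],[242,229]],0.03).round(3))
print(onplane(c,[[330,277],[383,325],[466,360],[305,208]],0.0).round(3))
uv=[[208,190],[242,229],[330,277],[370,315],[360,330],[410,340]]
print("depth",cloud(c,uv).round(3))
E
```

```text
[[0.481 0.161 0.03 ]
 [0.462 0.032 0.03 ]]
[[ 0.494 -0.215  0.   ]
 [ 0.467 -0.384  0.   ]
 [ 0.506 -0.585  0.   ]
 [ 0.616 -0.051  0.   ]]
depth [[ 0.494  0.168  0.047]
 [ 0.462  0.032  0.03 ]
 [ 0.473 -0.226  0.062]
 [ 0.455 -0.349  0.045]
 [ 0.423 -0.347  0.01 ]
 [ 0.47  -0.455  0.007]]
```

View pics/crop1.png

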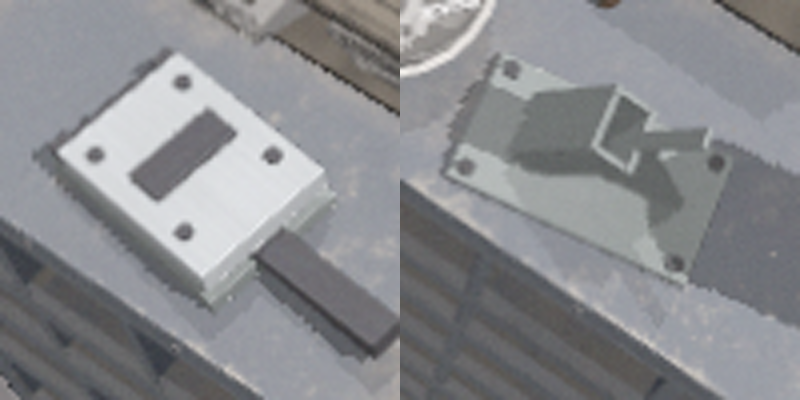

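Crops: left shows the press with the wedge leaving toward −y (thick end ≈ side px 252,243). Right shows the holder with its mouth and spine leaning toward −y, away from the bowl. I'll swing over the wedge and look with the wrist camera.

```bash
python3 -m pendant '[{"tx":-4.3,"ty":-0.5,"tz":-0.3,"rz":5},{"tx":-4.3,"ty":-0.5,"tz":-0.3,"rz":5},{"tx":-4.3,"ty":-0.5,"tz":-0.3,"rz":5},{"tx":-4.3,"ty":-0.5,"tz":-0.3,"rz":5},{"tx":-4.3,"ty":-0.5,"tz":-0.3,"rz":5},{"tx":-4.3,"ty":-0.5,"tz":-0.3,"rz":5},{"tx":-4.3,"ty":-0.5,"tz":-0.3,"rz":5},{"tx":-4.3,"ty":-0.5,"tz":-0.3,"rz":5},{"tx":-4.3,"ty":-0.5,"tz":-0.3,"rz":5},{"tx":-4.3,"ty":-0.5,"tz":-0.3,"rz":5},{"tx":-4.3,"ty":-0.5,"tz":-0.3,"rz":5},{"tx":-4.3,"ty":-0.5,"tz":-0.3,"rz":5},{"tx":-4.3,"ty":-0.5,"tz":-0.3,"rz":5},{"tx":-4.3,"ty":-0.5,"tz":-0.3,"rz":5},{"tx":-4.3,"ty":-0.5,"tz":-0.3,"rz":5},{"tx":-4.3,"ty":-0.5,"tz":-0.3,"rz":5},{}]'
python3 - <<'E'
from h import *
c=shot("wrist"); save(c,"pics/w1.png"); print(c["T"].round(3).tolist(), ctrl.observe()["joint_positions"].round(2)); print(tool().round(3).tolist())
E
```

```text
[[0.296, -0.91, -0.29, 0.089], [0.955, 0.282, 0.092, 0.548], [-0.002, -0.304, 0.953, 0.373], [0.0, 0.0, 0.0, 1.0]] [-1.31  0.31  0.01  1.51 -0.    1.32 -0.03]
[[-0.955, 0.296, -0.0, 0.163], [0.296, 0.955, -0.002, 0.525], [-0.0, -0.002, -1.0, 0.198], [0.0, 0.0, 0.0, 1.0]]validation failed for argument at $[0]...
```

View pics/w1.png

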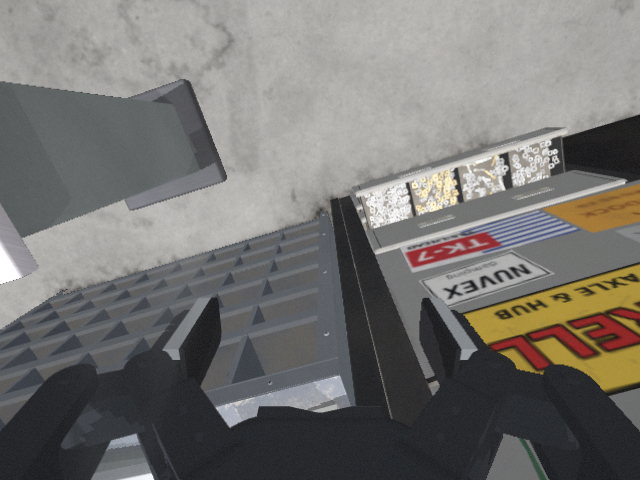

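The wrist view only shows floor. The call was refused, so nothing moved; I'll retry with all keys in each row.

```bash
python3 -m pendant '[{"claw":8.5,"tx":-4.3,"ty":-0.5,"tz":-0.3,"rx":0,"ry":0,"rz":5},{"claw":8.5,"tx":-4.3,"ty":-0.5,"tz":-0.3,"rx":0,"ry":0,"rz":5},{"claw":8.5,"tx":-4.3,"ty":-0.5,"tz":-0.3,"rx":0,"ry":0,"rz":5},{"claw":8.5,"tx":-4.3,"ty":-0.5,"tz":-0.3,"rx":0,"ry":0,"rz":5},{"claw":8.5,"tx":-4.3,"ty":-0.5,"tz":-0.3,"rx":0,"ry":0,"rz":5},{"claw":8.5,"tx":-4.3,"ty":-0.5,"tz":-0.3,"rx":0,"ry":0,"rz":5},{"claw":8.5,"tx":-4.3,"ty":-0.5,"tz":-0.3,"rx":0,"ry":0,"rz":5},{"claw":8.5,"tx":-4.3,"ty":-0.5,"tz":-0.3,"rx":0,"ry":0,"rz":5},{"claw":8.5,"tx":-4.3,"ty":-0.5,"tz":-0.3,"rx":0,"ry":0,"rz":5},{"claw":8.5,"tx":-4.3,"ty":-0.5,"tz":-0.3,"rx":0,"ry":0,"rz":5},{"claw":8.5,"tx":-4.3,"ty":-0.5,"tz":-0.3,"rx":0,"ry":0,"rz":5},{"claw":8.5,"tx":-4.3,"ty":-0.5,"tz":-0.3,"rx":0,"ry":0,"rz":5},{"claw":8.5,"tx":-4.3,"ty":-0.5,"tz":-0.3,"rx":0,"ry":0,"rz":5},{"claw":8.5,"tx":-4.3,"ty":-0.5,"tz":-0.3,"rx":0,"ry":0,"rz":5},{"claw":8.5,"tx":-4.3,"ty":-0.5,"tz":-0.3,"rx":0,"ry":0,"rz":5},{"claw":8.5,"tx":-4.3,"ty":-0.5,"tz":-0.3,"rx":0,"ry":0,"rz":5},{"claw":8.5,"tx":0,"ty":0,"tz":0,"rx":0,"ry":0,"rz":0}]'
python3 - <<'E'
from h import *
c=shot("wrist"); save(c,"pics/w2.png"); print(c["T"].round(3).tolist(), ctrl.observe()["joint_positions"].round(2)); print(tool().round(3).tolist())
E
```

```text
time: 1.85
ee_pos: [0.4674, -0.0433, 0.2482]
tool_rot: [0.002, 0.755, 0.656, -0.001]
wrist_force: [-0.5, 0.4, -0.1]
gripper_width: 0.0848
finger_force: 0.0
[[0.99, 0.134, 0.042, 0.479], [-0.14, 0.942, 0.305, 0.034], [0.001, -0.308, 0.951, 0.422], [0.0, 0.0, 0.0, 1.0]] [-0.51  0.13  0.63  1.65 -0.08  1.39 -0.  ]
[[0.134, 0.991, 0.001, 0.468], [0.991, -0.134, -0.001, -0.039], [-0.0, 0.001, -1.0, 0.248], [0.0, 0.0, 0.0, 1.0]]
```

View pics/w2.png

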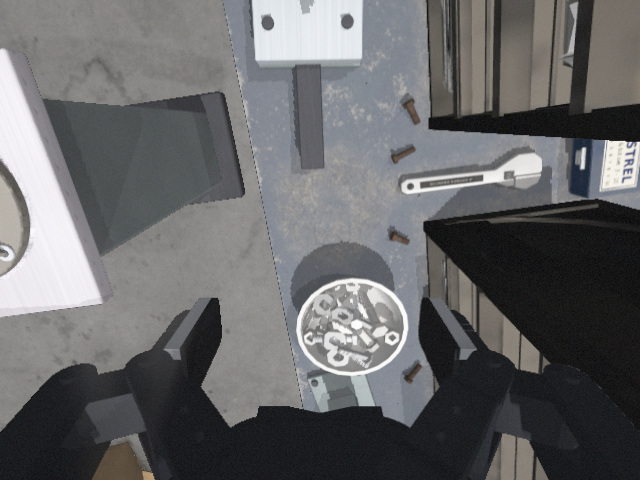

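The wrist view shows the wedge (columns 296–322, rows 66–168, thick end at row ~168) under the plate, whose edge is at row ~66. The bowl is at (352,327) and the holder's foot just peeks out below it. Now I'll extract the wedge's top-face edges.

```bash
python3 - <<'E'
from h import *
c=load("wrist"); g=cv2.cvtColor(c["image"],cv2.COLOR_RGB2GRAY).astype(float)
for v in (80,110,140,160): print(v,g[v,286:334].astype(int).tolist())
print(g[155:180,313].astype(int).tolist(), g[50:80,313].astype(int).tolist())
E
```

```text
80 [120, 119, 120, 119, 119, 123, 94, 83, 77, 79, 68, 92, 99, 97, 101, 99, 102, 99, 100, 99, 97, 97, 99, 99, 100, 98, 97, 98, 98, 101, 92, 97, 97, 103, 77, 122, 129, 132, 132, 132, 134, 135, 126, 124, 124, 129, 129, 129]
110 [141, 139, 135, 124, 123, 121, 121, 108, 101, 87, 93, 85, 76, 97, 98, 99, 98, 96, 101, 98, 100, 100, 98, 98, 98, 96, 101, 100, 98, 96, 95, 96, 96, 99, 99, 82, 111, 135, 140, 142, 133, 137, 137, 143, 142, 139, 134, 139]
140 [140, 138, 139, 137, 140, 124, 120, 123, 103, 80, 79, 80, 77, 72, 87, 101, 100, 100, 98, 97, 95, 97, 101, 100, 97, 97, 99, 97, 98, 98, 100, 98, 99, 99, 97, 96, 84, 110, 139, 142, 137, 138, 137, 140, 142, 138, 140, 138]
160 [144, 139, 143, 144, 143, 128, 127, 124, 124, 126, 131, 131, 126, 126, 105, 86, 98, 100, 99, 99, 99, 97, 101, 98, 99, 102, 104, 99, 101, 101, 101, 101, 98, 100, 100, 101, 100, 79, 144, 156, 152, 148, 147, 149, 149, 150, 147, 156]
[101, 100, 98, 102, 98, 99, 100, 101, 101, 101, 101, 103, 97, 105, 129, 144, 143, 147, 155, 154, 152, 153, 155, 154, 151] [237, 236, 236, 237, 236, 237, 238, 237, 232, 212, 176, 165, 164, 148, 121, 90, 84, 83, 89, 97, 96, 95, 98, 99, 98, 100, 99, 101, 96, 101]
```

```bash
python3 - <<'E'
from h import *
c=load("wrist"); 
def top(uv):
    P=onplane(c,uv,.034)
    for _ in range(5):
        o,d=rays(c,uv); z=0.038-0.1*(np.linalg.norm(P[:,:2]-E,axis=1)); P=o+d*((z-o[2])/d[:,2])[:,None]
    return P
E=onplane(c,[[313,168.5]],.038)[0,:2]
rows=[80,110,140,160]
L=top([[296.7,80],[298.5,110],[300,140],[301.5,160]]); Rr=top([[320.3,80],[321.8,110],[323,140],[323.7,160]])
M=(L+Rr)/2; print("E",E,"width",np.linalg.norm(L-Rr,axis=1)); print(M.round(4))
f=np.polyfit(M[:,1],M[:,0],1); print("slope dx/dy",f, "yaw of wedge x deg",90-np.degrees(np.arctan(f[0])))
print("edges",np.polyfit(L[:,1],L[:,0],1)[0],np.polyfit(Rr[:,1],Rr[:,0],1)[0])
# plate front/side edges on gray mask
g=cv2.cvtColor(c["image"],cv2.COLOR_RGB2GRAY)
pl=((g>200)).astype(np.uint8); pl[:, :240]=0; pl[75:]=0;pl[:,380:]=0
e=[]
for v in range(5,50,5):
    u=np.where(pl[v])[0]; e.append([u.min(),v,u.max()])
e=np.array(e,float); z=.05
A=onplane(c,e[:,:2],z);B=onplane(c,e[:,[2,1]],z); print("plate width",np.linalg.norm(A-B,axis=1).round(4))
for Q in (A,B,(A+B)/2): print(np.polyfit(Q[:,1],Q[:,0],1))
s=load("side"); print("side tall end", onplane(s,[[252,243]],.035))
E
```

```text
E [ 0.46558719 -0.01240108] width [0.0247388  0.024867   0.0250024  0.02444995]
[[ 0.474   0.0779  0.0288]
 [ 0.4714  0.0484  0.0318]
 [ 0.4683  0.0177  0.0347]
 [ 0.4665 -0.0034  0.0365]]
slope dx/dy [0.09388979 0.46674853] yaw of wedge x deg 84.63623574475908
edges 0.09280320562835914 0.09497422762682743
plate width [0.1007 0.1011 0.1015 0.1019 0.1014 0.1018 0.1022 0.1017 0.1021]
[0.13744174 0.41227954]
[0.1029498  0.51883852]
[0.12017323 0.46568435]
side tall end [[ 0.44519106 -0.01467315  0.035     ]]
```

```bash
python3 -m pendant '[{"claw":8.5,"tx":-4.8,"ty":0.3,"tz":-0.2,"rx":0,"ry":0,"rz":-0.4},{"claw":8.5,"tx":-4.8,"ty":0.3,"tz":-0.2,"rx":0,"ry":0,"rz":-0.4},{"claw":8.5,"tx":-4.8,"ty":0.3,"tz":-0.2,"rx":0,"ry":0,"rz":-0.4},{"claw":8.5,"tx":-4.8,"ty":0.3,"tz":-0.2,"rx":0,"ry":0,"rz":-0.4},{"claw":8.5,"tx":-4.8,"ty":0.3,"tz":-0.2,"rx":0,"ry":0,"rz":-0.4},{"claw":8.5,"tx":0,"ty":0,"tz":0,"rx":0,"ry":0,"rz":0},{"claw":8.5,"tx":0,"ty":0,"tz":0,"rx":0,"ry":0,"rz":0}]'
python3 - <<'E'
from h import *
c=shot("wrist"); save(c,"pics/w3.png",(180,150,460,480),1.7); print(tool().round(3).tolist())
E
python3 -m pendant '[{"claw":8.5,"tx":0,"ty":0,"tz":0,"rx":0,"ry":-8,"rz":0},{"claw":8.5,"tx":0,"ty":0,"tz":0,"rx":0,"ry":-8,"rz":0},{"claw":8.5,"tx":0,"ty":0,"tz":0,"rx":0,"ry":-8,"rz":0},{"claw":8.5,"tx":0,"ty":0,"tz":0,"rx":0,"ry":-8,"rz":0},{"claw":8.5,"tx":0,"ty":0,"tz":0,"rx":0,"ry":-8,"rz":0},{"claw":8.5,"tx":0,"ty":0,"tz":0,"rx":0,"ry":0,"rz":0}]'
python3 -c "
from h import *
print(tool().round(3).tolist(),ctrl.observe()['joint_positions'].round(2))"
```

```text
time: 2.6
ee_pos: [0.4567, -0.2747, 0.2566]
tool_rot: [-0.001, 0.739, 0.674, -0.0]
wrist_force: [0.3, -0.1, -0.3]
gripper_width: 0.0851
finger_force: 0.0
[[0.089, 0.996, -0.001, 0.458], [0.996, -0.089, 0.002, -0.273], [0.002, -0.001, -1.0, 0.257], [0.0, 0.0, 0.0, 1.0]]
time: 3.25
ee_pos: [0.4596, -0.2643, 0.2527]
tool_rot: [0.229, 0.687, 0.641, -0.252]
wrist_force: [0.8, 1.4, -0.9]
gripper_width: 0.0849
finger_force: 0.0
[[0.05, 0.997, -0.052, 0.46], [0.766, -0.072, -0.639, -0.264], [-0.641, -0.008, -0.768, 0.253], [0.0, 0.0, 0.0, 1.0]] [-0.69  0.24  0.81  1.78  0.56  1.23 -0.16]
```

View pics/w3.png

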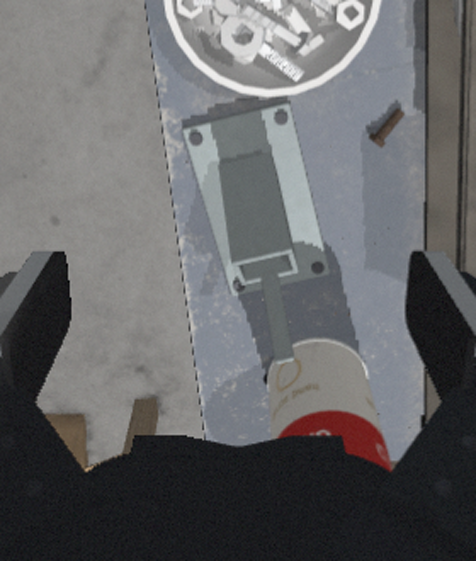

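The view shows the holder: foot corners in the crop are about (183,120), (290,98), (328,272) and (235,293), and the mouth is around (266,268). The spine runs down to about (283,360), close to the drum. One zoom for exact corners.

```bash
python3 - <<'E'
from h import *
w=load("wrist")["image"][:,:,::-1]; s=load("side")["image"][:,:,::-1]
a=cv2.resize(w[290:365,300:375],None,fx=5.33,fy=5.33,interpolation=cv2.INTER_CUBIC)[:400,:400]
b=cv2.resize(s[295:345,365:415],None,fx=8,fy=8,interpolation=cv2.INTER_CUBIC)
cv2.imwrite("pics/z.png",np.hstack([a,b]))
c=load("wrist")
uv=[(u,v) for u,v in [(318,306),(350,300),(355,308),(325,317),(338,310),(343,325),(347,345),(330,270),(300,250),(365,310),(340,395)]]
P=cloud(c,uv)
for q,p in zip(uv,P): print(q,p.round(4))
E
```

```text
(318, 306) [ 0.4456 -0.3837  0.0999]
(350, 300) [ 0.4806 -0.3805  0.0983]
(355, 308) [ 0.4908 -0.4429  0.0084]
(325, 317) [ 0.4514 -0.4062  0.0861]
(338, 310) [ 0.4668 -0.399   0.0853]
(343, 325) [ 0.4708 -0.409   0.1009]
(347, 345) [ 0.4729 -0.4203  0.1214]
(330, 270) [ 0.4617 -0.3583  0.0645]
(300, 250) [ 0.4243 -0.3516  0.0066]
(365, 310) [ 0.5043 -0.4465  0.0096]
(340, 395) [ 0.4598 -0.5439  0.0566]
```

View pics/z.png

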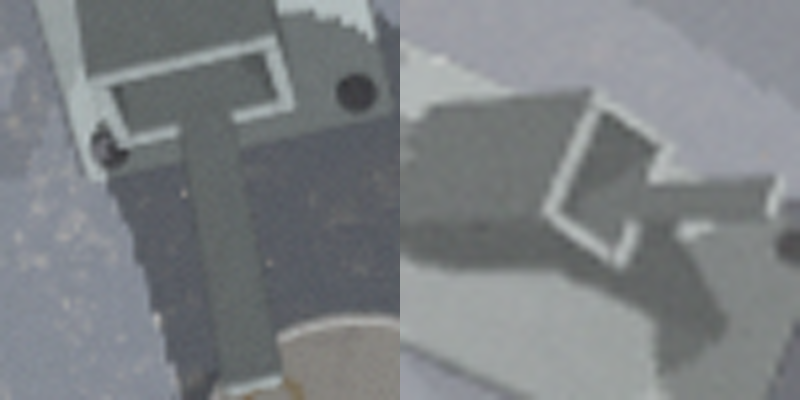

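```bash
python3 - <<'E'
from h import *
w=load("wrist"); s=load("side")
W=[(316.5,305),(351,297.1),(355.3,309.7),(324,316.8)]
S=[(383.7,321.2),(389.4,306.5),(398,313.8),(392.7,328.1)]
o1,d1=rays(w,W); o2,d2=rays(s,S); X=[]
for a,b in zip(d1,d2):
    M=np.c_[a,-b]; t=np.linalg.lstsq(M,o2-o1,rcond=None)[0]
    p,q=o1+a*t[0],o2+b*t[1]; X.append((p+q)/2); print(((p+q)/2).round(4),"gap",np.linalg.norm(p-q).round(4))
X=np.array(X); print("centre",X.mean(0).round(4),"y width",np.linalg.norm(X[1]-X[0]),np.linalg.norm(X[2]-X[3]),"thick",np.linalg.norm(X[3]-X[0]),np.linalg.norm(X[2]-X[1]))
cr=lambda z,pts:onplane(w,[(180+u/1.7,150+v/1.7) for u,v in pts],z)
F=cr(.008,[(183,120),(290,98),(328,272),(235,293)]); print("foot",F.round(4), F.mean(0).round(4))
for a,b in((3,0),(2,1)): v=F[b]-F[a]; print("foot x yaw",np.degrees(np.arctan2(v[1],v[0])).round(2),np.linalg.norm(v).round(4))
v=F[1]-F[0]; print("y axis",np.degrees(np.arctan2(v[1],v[0])).round(2),np.linalg.norm(v))
# depth-based mouth-plane fit from pocket upper face
U=cloud(w,[(u,v) for u in range(316,346,2) for v in range(250,298,3)])
U=U[(U[:,2]>.03)&(U[:,2]<.11)]; c0=U.mean(0); n=np.linalg.svd(U-c0)[2][2]; print("upper face normal",n.round(3),c0.round(4), len(U))
sp=cloud(w,[(u,v) for v in range(320,358,2) for u in (int(337+ (v-320)*.2),int(339+(v-320)*.2),int(341+(v-320)*.2))])
c1=sp.mean(0); n1=np.linalg.svd(sp-c1)[2][2]; print("spine normal",n1.round(3),c1.round(4)); print(sp[::9].round(4))
# drum top & bowl
o=onplane(w,[(352,352)],.136); print("drum rim near pt",o.round(3))
E
```

```text
[ 0.4443 -0.3842  0.0971] gap 0.0009
[ 0.4811 -0.3778  0.0959] gap 0.0021
[ 0.4845 -0.4019  0.0805] gap 0.0048
[ 0.4491 -0.4085  0.0805] gap 0.0022
centre [ 0.4648 -0.3931  0.0885] y width 0.03741726931896606 0.0360408923382507 thick 0.029852264330358744 0.028848303032093972
foot [[ 0.4131 -0.31    0.008 ]
 [ 0.4941 -0.3005  0.008 ]
 [ 0.5154 -0.4485  0.008 ]
 [ 0.4381 -0.461   0.008 ]] [ 0.4652 -0.38    0.008 ]
foot x yaw 99.38 0.1531
foot x yaw 98.21 0.1495
y axis 6.68 0.08152178443003627
upper face normal [ 0.131 -0.859 -0.494] [ 0.461  -0.3599  0.0679] 234
spine normal [-0.135  0.856  0.499] [ 0.4686 -0.416   0.1141]
[[ 0.4647 -0.4053  0.0958]
 [ 0.4652 -0.4097  0.101 ]
 [ 0.4657 -0.4127  0.108 ]
 [ 0.4662 -0.4163  0.1138]
 [ 0.4667 -0.4194  0.1201]
 [ 0.4682 -0.4232  0.1252]
 [ 0.4687 -0.4258  0.1316]]
drum rim near pt [[ 0.477 -0.418  0.136]]
```

```bash
python3 -m pendant '[{"claw":8.5,"tx":0,"ty":0,"tz":0,"rx":0,"ry":8,"rz":0},{"claw":8.5,"tx":0,"ty":0,"tz":0,"rx":0,"ry":8,"rz":0},{"claw":8.5,"tx":0,"ty":0,"tz":0,"rx":0,"ry":8,"rz":0},{"claw":8.5,"tx":0,"ty":0,"tz":0,"rx":0,"ry":8,"rz":0},{"claw":8.5,"tx":0,"ty":0,"tz":0,"rx":0,"ry":8,"rz":0},{"claw":8.5,"tx":4.5,"ty":0,"tz":1,"rx":0,"ry":4,"rz":0},{"claw":8.5,"tx":4.5,"ty":0,"tz":1,"rx":0,"ry":4,"rz":0},{"claw":8.5,"tx":4.5,"ty":0,"tz":1,"rx":0,"ry":4,"rz":0},{"claw":8.5,"tx":4.5,"ty":0,"tz":1,"rx":0,"ry":4,"rz":0},{"claw":8.5,"tx":4.5,"ty":0,"tz":1,"rx":0,"ry":4,"rz":0},{"claw":8.5,"tx":0,"ty":0,"tz":0,"rx":0,"ry":0,"rz":0},{"claw":8.5,"tx":0,"ty":0,"tz":0,"rx":0,"ry":0,"rz":0}]'
cat >> h.py <<'E'
def frame(zdir,ydir):
    z=np.array(zdir,float); z/=np.linalg.norm(z); y=np.array(ydir,float); y-=z*(y@z); y/=np.linalg.norm(y)
    return np.c_[np.cross(y,z),y,z]
def delta(Rt,pt):
    T=tool(); print("tcp",T[:3,3].round(4),"shift now-frame cm",(T[:3,:3].T@(pt-T[:3,3])*100).round(2),"target-frame cm",(Rt.T@(pt-T[:3,3])*100).round(2),
      "turn deg",np.degrees(R.from_matrix(T[:3,:3].T@Rt).as_rotvec()).round(2), "F",ctrl.observe()["wrist_force"].round(1), "t",round(ctrl.observe()["time"],2))
yaw=np.radians(84.3); wx=np.array([np.cos(yaw),np.sin(yaw),0]); wy=np.array([np.sin(yaw),-np.cos(yaw),0])
a=np.radians(20); RG=frame(np.sin(a)*wx+np.cos(a)*np.array([0,0,-1]),wy); PG=np.array([.469,.0225,.028])+.019*RG[:,2]
E
python3 -c "
from h import *
delta(RG,PG)
w=load('wrist');print(onplane(w,[(363.8,349.7)],0).round(3))"
```

```text
time: 4.45
ee_pos: [0.4778, -0.0458, 0.2398]
tool_rot: [-0.117, 0.726, 0.665, 0.129]
wrist_force: [-0.4, -0.8, 0.3]
gripper_width: 0.0851
finger_force: 0.0
tcp [ 0.4778 -0.0458  0.2398] shift now-frame cm [-0.94 -1.51 24.1 ] target-frame cm [-0.94 -1.55 24.09] turn deg [-0.14 -0.04  0.69] F [-0.4 -0.8  0.3] t 4.45
[[ 0.5   -0.518  0.   ]]
```

```bash
python3 -m pendant '[{"claw":8.5,"tx":-0.2,"ty":-0.4,"tz":4.5,"rx":0,"ry":0,"rz":0.7},{"claw":8.5,"tx":-0.3,"ty":-0.4,"tz":4.5,"rx":0,"ry":0,"rz":0},{"claw":8.5,"tx":-0.2,"ty":-0.4,"tz":4.5,"rx":0,"ry":0,"rz":0},{"claw":8.5,"tx":-0.2,"ty":-0.3,"tz":4,"rx":0,"ry":0,"rz":0},{"claw":8.5,"tx":0,"ty":0,"tz":0,"rx":0,"ry":0,"rz":0},{"claw":8.5,"tx":0,"ty":0,"tz":0,"rx":0,"ry":0,"rz":0}]'
python3 -c "
from h import *
delta(RG,PG)
c=shot('wrist'); save(c,'pics/w4.png')"
```

```text
time: 5.05
ee_pos: [0.468, 0.0045, 0.0725]
tool_rot: [-0.117, 0.732, 0.659, 0.128]
wrist_force: [1.5, -1.1, 1.5]
gripper_width: 0.0854
finger_force: 0.0
tcp [0.468  0.0045 0.0725] shift now-frame cm [ 0.17 -0.07  6.7 ] target-frame cm [ 0.17 -0.07  6.7 ] turn deg [-0.09  0.04 -0.28] F [ 1.5 -1.1  1.5] t 5.05
```

View pics/w4.png

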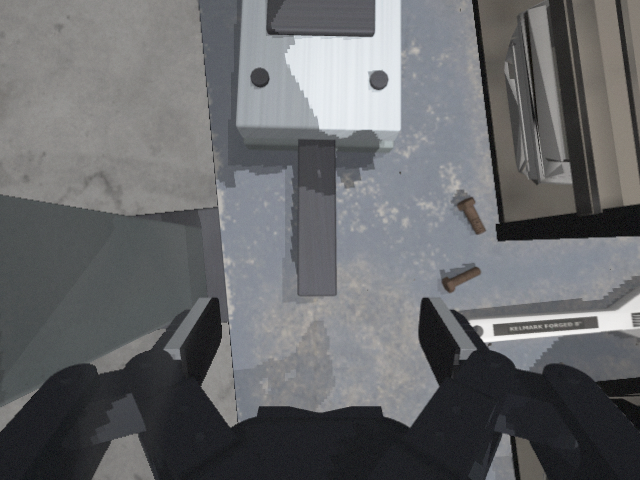

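The wedge (columns 298–336, thick end at row ~296) lies square in the view, centred between the fingers (midpoint 320). I'll make a quick second fix on its end and axis before descending.

```bash
python3 -c "
from h import *
c=load('wrist')
print('E',onplane(c,[(317.5,295.5),(298,292),(336.5,292)],.038).round(4))
print('lip',onplane(c,[(317.3,145)],.028).round(4), 'edges', onplane(c,[(298.7,160),(336,160)],.0295).round(4))
"
```

```text
E [[ 0.4656 -0.013   0.038 ]
 [ 0.4532 -0.0094  0.038 ]
 [ 0.4781 -0.012   0.038 ]]
lip [[0.4759 0.0884 0.028 ]] edges [[0.4621 0.079  0.0295]
 [0.4875 0.0763 0.0295]]
```

```bash
python3 -m pendant '[{"claw":8.5,"tx":0.1,"ty":0,"tz":2,"rx":0,"ry":0,"rz":-0.3},{"claw":8.5,"tx":0.1,"ty":0,"tz":2,"rx":0,"ry":0,"rz":0},{"claw":8.5,"tx":0,"ty":-0.1,"tz":1.5,"rx":0,"ry":0,"rz":0},{"claw":8.5,"tx":0,"ty":0,"tz":1.2,"rx":0,"ry":0,"rz":0},{"claw":8.5,"tx":0,"ty":0,"tz":0,"rx":0,"ry":0,"rz":0},{"claw":5,"tx":0,"ty":0,"tz":0,"rx":0,"ry":0,"rz":0},{"claw":3.6,"tx":0,"ty":0,"tz":0,"rx":0,"ry":0,"rz":0},{"claw":3.6,"tx":0,"ty":0,"tz":0,"rx":0,"ry":0,"rz":0},{"claw":3.6,"tx":0,"ty":0,"tz":0,"rx":0,"ry":0,"rz":0}]'
python3 -c "
from h import *
delta(RG,PG)"
```

```text
time: 6.0
ee_pos: [0.4689, 0.0302, 0.0099]
tool_rot: [-0.117, 0.73, 0.661, 0.128]
wrist_force: [0.3, 0.3, -0.8]
gripper_width: 0.0363
finger_force: 0.0
tcp [0.4689 0.0302 0.0099] shift now-frame cm [-0.1   0.08 -0.06] target-frame cm [-0.1   0.08 -0.06] turn deg [-0.1  -0.    0.05] F [ 0.3  0.3 -0.8] t 6.0
```

```bash
python3 -m pendant '[{"claw":3.2,"tx":0,"ty":0.05,"tz":0,"rx":0,"ry":0,"rz":0},{"claw":2.8,"tx":0,"ty":0,"tz":0,"rx":0,"ry":0,"rz":0},{"claw":2.6,"tx":0,"ty":0,"tz":0,"rx":0,"ry":0,"rz":0},{"claw":2,"tx":0,"ty":0,"tz":0,"rx":0,"ry":0,"rz":0},{"claw":1,"tx":0,"ty":0,"tz":0,"rx":0,"ry":0,"rz":0},{"claw":0,"tx":0,"ty":0,"tz":0,"rx":0,"ry":0,"rz":0},{"claw":0,"tx":0,"ty":0,"tz":0,"rx":0,"ry":0,"rz":0}]'
python3 -c "
from h import *
delta(RG,PG); print(ctrl.observe()['wrist_torque'])
u=-wx*1.0; print('1cm out in tool cm:',(tool()[:3,:3].T@u).round(3))"
```

```text
time: 6.7
ee_pos: [0.469, 0.0304, 0.0094]
tool_rot: [-0.117, 0.73, 0.661, 0.128]
wrist_force: [0.9, -0.1, -0.2]
gripper_width: 0.0002
finger_force: 0.0
tcp [0.469  0.0304 0.0094] shift now-frame cm [-0.1   0.08 -0.11] target-frame cm [-0.1   0.08 -0.11] turn deg [-0.16  0.    0.04] F [ 0.9 -0.1 -0.2] t 6.7
[-0.32157321  0.0726286   0.02683905]
1cm out in tool cm: [-0.94  -0.002 -0.342]
```

The fingers shut on nothing, so I'll look.

```bash
python3 -c "
from h import *
c=shot('wrist'); save(c,'pics/w5.png')"
```

```text
(no output)
```

View pics/w5.png

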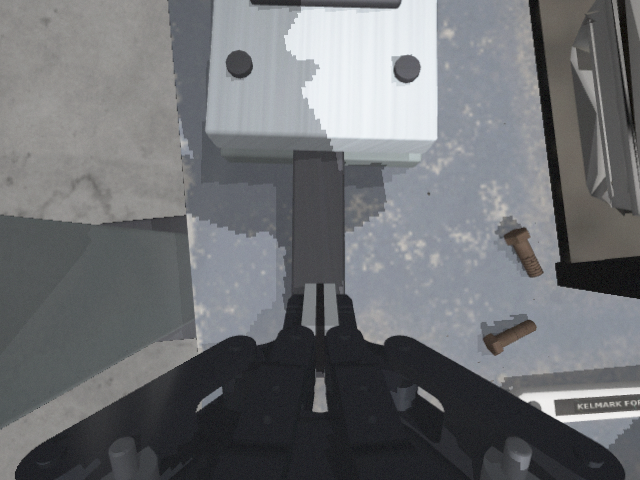

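The fingers look shut at or behind the thick end (row ~290) with the wedge undisturbed. I'll check the geometry with depth.

```bash
python3 - <<'E'
from h import *
c=load('wrist'); T=tool()
print("w",cloud(c,[(318,160),(318,200),(318,240),(318,280),(250,250),(400,250),(310,290),(330,290),(311,320),(327,320)]).round(4))
# project TCP and expected E
def proj(c,P):
    q=np.linalg.inv(c["T"])@np.r_[P,1]; 
    return cv2.projectPoints(np.array([[q[0],-q[1],-q[2]]]),np.zeros(3),np.zeros(3),c["K"],c["dist"])[0].ravel().round(1)
print("tcp px",proj(c,T[:3,3]),"E px",proj(c,[.4656,-.013,.038]),"grasp",proj(c,T[:3,3]-.019*T[:3,2]))
s=shot('side'); s=load('side')
print("side: tcp px",proj(s,T[:3,3]),"E px",proj(s,[.4656,-.013,.038]))
im=s["image"][170:270,190:290,::-1]; cv2.imwrite("pics/s5.png",cv2.resize(im,None,fx=5,fy=5,interpolation=cv2.INTER_CUBIC))
E
```

```text
w [[ 4.749e-01  8.780e-02  2.760e-02]
 [ 4.729e-01  6.750e-02  2.850e-02]
 [ 4.718e-01  4.350e-02  2.002e-01]
 [ 4.690e-01  2.810e-02  3.210e-02]
 [ 4.309e-01  4.630e-02 -0.000e+00]
 [ 5.174e-01  3.780e-02  5.000e-04]
 [ 4.656e-01  2.620e-02  5.340e-02]
 [ 4.741e-01  2.530e-02  5.270e-02]
 [ 4.659e-01  1.800e-02  7.510e-02]
 [ 4.716e-01  1.750e-02  7.500e-02]]
tcp px [317.8 272. ] E px [319.2 370.6] grasp [317.6 287.6]
side: tcp px [245.2 231.1] E px [256.5 236. ]
```

View pics/s5.png

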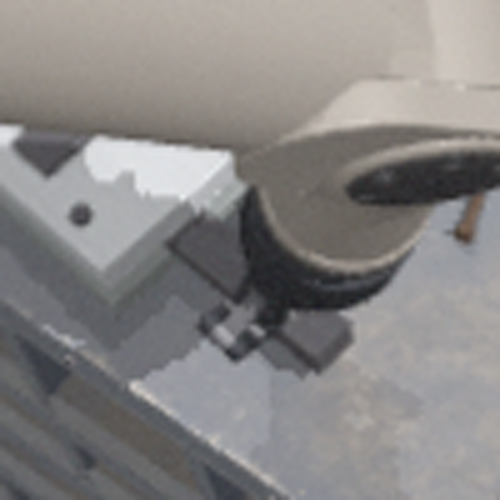

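The side view puts a finger on the near side of the wedge at crop (235,330), which contradicts the zero-width reading. A depth profile across the fingers will settle it.

```bash
python3 - <<'E'
from h import *
c=load('wrist'); T=tool(); Ti=np.linalg.inv(T)
for v in (286,292,300,310,325):
    uv=[(u,v) for u in range(284,360,4)]
    P=cloud(c,uv); Q=(P-T[:3,3])@T[:3,:3]
    print(v,[(u,*(q*1000).round(0).astype(int).tolist()) for (u,_),q in zip(uv,Q)])
print({k:np.round(v,3).tolist() if not isinstance(v,float) else v for k,v in ctrl.observe().items()})
E
```

```text
286 [(284, -12, -20, 7), (288, -11, -17, 5), (292, 3, -12, -23), (296, 3, -10, -23), (300, 3, -8, -24), (304, 3, -7, -23), (308, 11, -4, -39), (312, 10, -2, -38), (316, 10, -1, -38), (320, 10, 1, -38), (324, 11, 3, -39), (328, 11, 5, -39), (332, 11, 6, -39), (336, 3, 9, -23), (340, 3, 11, -23), (344, 3, 13, -23), (348, -12, 17, 7), (352, -11, 20, 5), (356, -11, 22, 6)]
292 [(284, -14, -20, 4), (288, -15, -17, 5), (292, 1, -12, -25), (296, 0, -10, -24), (300, 0, -8, -25), (304, 11, -6, -44), (308, 11, -4, -44), (312, 10, -2, -44), (316, 10, 0, -44), (320, 10, 1, -44), (324, 10, 3, -43), (328, 11, 5, -44), (332, 10, 6, -44), (336, 1, 9, -26), (340, 1, 11, -25), (344, 0, 13, -24), (348, -14, 17, 4), (352, -15, 20, 5), (356, -15, 22, 5)]
300 [(284, -19, -20, 3), (288, 6, -12, -44), (292, 7, -11, -44), (296, 6, -9, -43), (300, 7, -7, -44), (304, 11, -5, -51), (308, 11, -4, -51), (312, 11, -2, -51), (316, 11, 0, -52), (320, 10, 1, -51), (324, 11, 3, -51), (328, 11, 4, -52), (332, 10, 6, -51), (336, 7, 8, -44), (340, 7, 10, -44), (344, 6, 11, -43), (348, 7, 13, -45), (352, -19, 20, 3), (356
[... 486 characters left out ...]
, (304, 11, -4, -70), (308, 11, -3, -70), (312, 10, -2, -68), (316, 11, 0, -70), (320, 11, 1, -70), (324, 10, 3, -68), (328, 11, 4, -70), (332, 10, 5, -68), (336, 11, 7, -70), (340, 6, 9, -61), (344, 7, 10, -63), (348, 7, 12, -63), (352, 6, 13, -62), (356, 7, 15, -64)]
{'time': 6.8, 'joint_positions': [-0.269, 0.44, 0.575, 2.009, -0.725, 0.966, 0.657], 'dq': [0.001, -0.002, -0.001, 0.001, -0.0, 0.001, -0.0], 'joint_torque': [-0.001, -33.326, 4.382, -15.624, -1.074, 1.033, -0.0], 'ee_pos': [0.469, 0.03, 0.009], 'tool_rot': [-0.118, 0.73, 0.661, 0.128], 'wrist_force': [0.439, 0.697, -0.135], 'wrist_torque': [-0.351, 0.024, -0.035], 'finger_force': 0.0, 'gripper_width': -1.4747275608676445e-05}
```

The depth shows the shut fingertips end about 36 mm behind the nominal TCP, roughly 10 mm above the wedge's top. So the nominal TCP and the real tips disagree. I'll open and measure the open tips.

```bash
python3 -m pendant '[{"claw":6,"tx":0,"ty":0,"tz":0,"rx":0,"ry":0,"rz":0},{"claw":6,"tx":0,"ty":0,"tz":0,"rx":0,"ry":0,"rz":0},{"claw":6,"tx":0,"ty":0,"tz":0,"rx":0,"ry":0,"rz":0},{"claw":6,"tx":0,"ty":0,"tz":0,"rx":0,"ry":0,"rz":0}]'
python3 - <<'E'
from h import *
s=load('side'); T=tool()
c=shot('wrist'); c=load('wrist')
uv=np.array([(u,v) for v in range(230,400) for u in range(200,440)]); m=c["depth"][uv[:,1],uv[:,0]]>0
uv=uv[m]; Q=(cloud(c,uv)-T[:3,3])@T[:3,:3]*1000
f=(np.abs(Q[:,0])<14)&(Q[:,2]>-100)&(np.abs(Q[:,1])<45)&(np.abs(Q[:,1])>20)
for lo in range(-100,20,6):
    k=f&(Q[:,2]>=lo)&(Q[:,2]<lo+6)
    if k.sum(): 
        for sg in(-1,1):
            kk=k&(Q[:,1]*sg>0)
            if kk.sum(): print(lo,sg,kk.sum(),"x",Q[kk,0].min().round(),Q[kk,0].max().round(),"y",Q[kk,1].min().round(),Q[kk,1].max().round(),"px",uv[kk].min(0),uv[kk].max(0))
# side finger blob
s=shot('side'); s=load('side')
uv=np.array([(u,v) for v in range(222,246) for u in range(226,262)])
P=cloud(s,uv); k=(P[:,2]>.045)&(P[:,2]<.3); 
print("bench-ish z map side"); 
for v in range(222,246,3): print(v,[int(1000*p) for p in cloud(s,[(u,v) for u in range(226,262,3)])[:,2]])
E
```

```text
time: 7.2
ee_pos: [0.469, 0.0304, 0.0094]
tool_rot: [-0.118, 0.73, 0.661, 0.128]
wrist_force: [-0.3, 0.9, -0.6]
gripper_width: 0.0579
finger_force: 0.0
-100 -1 37 x 11.0 13.0 y -33.0 -27.0 px [200 369] [219 374]
-100 1 31 x 11.0 13.0 y 30.0 34.0 px [422 369] [439 374]
-94 -1 372 x 10.0 13.0 y -35.0 -25.0 px [200 356] [230 373]
-94 1 383 x 11.0 13.0 y 27.0 36.0 px [409 355] [439 372]
-88 -1 372 x 11.0 14.0 y -36.0 -27.0 px [200 339] [227 359]
-88 1 360 x 11.0 14.0 y 29.0 38.0 px [412 340] [439 359]
-82 -1 218 x -0.0 14.0 y -38.0 -29.0 px [200 334] [230 364]
-82 1 227 x 0.0 14.0 y 31.0 40.0 px [409 334] [439 364]
-76 -1 611 x -11.0 12.0 y -38.0 -27.0 px [202 325] [240 381]
-76 1 614 x -11.0 12.0 y 30.0 39.0 px [398 325] [435 381]
-70 -1 484 x -11.0 11.0 y -42.0 -28.0 px [200 316] [244 377]
-70 1 476 x -11.0 12.0 y 30.0 44.0 px [396 316] [439 376]
-64 -1 457 x -12.0 12.0 y -42.0 -28.0 px [205 307] [247 367]
-64 1 454 x -12.0 12.0 y 30.0 44.0 px [392 307] [434 367]
-58 -1 392 x -11.0 12.0 y -42.0 -28.0 px [210 300] [250 355]
-58 1 407 x -11.0 11.0 y 30.0 44.0 px [389 300] [429 356]
-52 -
[... 469 characters left out ...]
 1282 x -9.0 14.0 y -45.0 -20.0 px [240 240] [283 281]
8 1 1281 x -13.0 14.0 y 20.0 45.0 px [353 240] [395 287]
14 -1 280 x 6.0 14.0 y -45.0 -20.0 px [241 239] [283 252]
14 1 241 x 7.0 14.0 y 20.0 45.0 px [353 239] [395 250]
bench-ish z map side
222 [0, 28, 26, 30, 26, 180, 198, 202, 219, 228, 229, 228]
225 [0, 0, 26, 31, 121, 165, 176, 189, 194, 198, 212, 213]
228 [1, 0, -2, 23, 147, 142, 159, 171, 178, 186, 190, 185]
231 [-1, -1, -1, 100, 144, 140, 142, 123, 159, 162, 161, 152]
234 [-3, 146, 142, 142, 141, 87, 106, 113, 33, 37, 31, 34]
237 [-3, 133, 142, 140, 128, 94, 1, 33, 37, 31, 34, 27]
240 [-2, -1, 127, 139, 129, 53, 0, 2, 27, 36, 25, -1]
243 [-1, 0, -1, 126, 1, 0, 0, 0, 0, 20, 0, -2]
```

Both cameras agree: the real fingertips sit ~36 mm short of the reported TCP along the tool axis, so I'll treat that as a tool offset. Descending the missing 33 mm gently while watching force.

```bash
python3 -m pendant '[{"claw":6,"tx":0,"ty":0.05,"tz":1,"rx":0,"ry":0,"rz":0},{"claw":6,"tx":0,"ty":0,"tz":0.8,"rx":0,"ry":0,"rz":0},{"claw":6,"tx":0,"ty":0,"tz":0.6,"rx":0,"ry":0,"rz":0},{"claw":6,"tx":0,"ty":0,"tz":0.4,"rx":0,"ry":0,"rz":0},{"claw":6,"tx":0,"ty":0,"tz":0,"rx":0,"ry":0,"rz":0}]'
python3 -m pendant '[{"claw":6,"tx":0,"ty":0,"tz":0.4,"rx":0,"ry":0,"rz":0},{"claw":6,"tx":0,"ty":0,"tz":0.2,"rx":0,"ry":0,"rz":0},{"claw":6,"tx":0,"ty":0,"tz":0,"rx":0,"ry":0,"rz":0}]'
python3 - <<'E'
from h import *
T=tool(); c=shot('wrist'); c=load('wrist')
uv=np.array([(u,v) for v in range(280,345) for u in list(range(222,262))+list(range(380,420))])
P=cloud(c,uv); Q=(P-T[:3,3])@T[:3,:3]*1000
f=(Q[:,2]>-60)&(Q[:,2]<-33)&(np.abs(Q[:,0])<13)&(np.abs(Q[:,1])<45)
for sg in(-1,1):
    k=f&(Q[:,1]*sg>0); print(sg,"lowest world z",np.percentile(P[k,2],[1,5]).round(4),"max toolz",np.percentile(Q[k,2],[95,99]).round(1),"y inner",np.abs(Q[k,1]).min().round(1),"x",Q[k,0].min(),Q[k,0].max())
    print(np.median(P[k],0).round(4))
w=cloud(c,[(u,270) for u in range(280,360,3)]); print("wedge row x,z",[(int(1000*p[0]),int(1000*p[2])) for p in w])
E
```

```text
time: 7.8
ee_pos: [0.4696, 0.0403, -0.0177]
tool_rot: [-0.118, 0.73, 0.661, 0.127]
wrist_force: [-0.5, -0.6, -0.2]
gripper_width: 0.0603
finger_force: 0.0
time: 8.1
ee_pos: [0.4704, 0.0421, -0.0227]
tool_rot: [-0.118, 0.73, 0.661, 0.128]
wrist_force: [-0.7, 0.3, 0.3]
gripper_width: 0.06
finger_force: 0.0
-1 lowest world z [0.0114 0.0141] max toolz [-39.9 -37.7] y inner 28.7 x -11.891666964876134 11.600989218923363
[0.4396 0.035  0.026 ]
1 lowest world z [0.0114 0.0142] max toolz [-40.  -37.8] y inner 30.6 x -11.477855479868053 11.48033560815736
[0.5005 0.0284 0.0258]
wedge row x,z [(452, 1), (453, 0), (458, 30), (459, 30), (461, 30), (462, 30), (463, 31), (464, 30), (465, 31), (467, 31), (468, 30), (469, 29), (470, 30), (471, 30), (472, 29), (474, 30), (475, 32), (476, 30), (477, 29), (478, 29), (480, 31), (481, 31), (482, 29), (483, 30), (487, 0), (488, 1), (490, 0)]
```

No contact at a reported z of −23 mm, so the offset is real and the tips are ~11 mm above the bench, straddling the wedge. Closing.

```bash
python3 -m pendant '[{"claw":4.5,"tx":0,"ty":0,"tz":0,"rx":0,"ry":0,"rz":0},{"claw":3.5,"tx":0,"ty":0,"tz":0,"rx":0,"ry":0,"rz":0},{"claw":3,"tx":0,"ty":0,"tz":0,"rx":0,"ry":0,"rz":0},{"claw":2.7,"tx":0,"ty":0,"tz":0,"rx":0,"ry":0,"rz":0},{"claw":2.5,"tx":0,"ty":0,"tz":0,"rx":0,"ry":0,"rz":0},{"claw":1.5,"tx":0,"ty":0,"tz":0,"rx":0,"ry":0,"rz":0},{"claw":0,"tx":0,"ty":0,"tz":0,"rx":0,"ry":0,"rz":0}]'
python3 -c "
from h import *
delta(RG,PG); print(ctrl.observe()['wrist_torque'])
u=-wx*1.0; print('1cm out in tool cm:',(tool()[:3,:3].T@u).round(3))"
```

```text
time: 8.85
ee_pos: [0.4698, 0.0419, -0.0224]
tool_rot: [-0.118, 0.73, 0.661, 0.128]
wrist_force: [-3.2, -2.6, 6.4]
gripper_width: 0.0251
finger_force: 59.7
tcp [ 0.4698  0.0419 -0.0224] shift now-frame cm [-0.1  0.1 -3.5] target-frame cm [-0.1   0.11 -3.5 ] turn deg [-0.23 -0.02  0.06] F [-3.2 -2.6  6.4] t 8.85
[-0.25223495  0.80258351  0.46832552]
1cm out in tool cm: [-0.94  -0.002 -0.342]
```

Gripped at 60 N. Now drawing it out slowly along the wedge axis.

```bash
python3 -m pendant '[{"claw":0,"tx":-0.09,"ty":0,"tz":-0.034,"rx":0,"ry":0,"rz":0},{"claw":0,"tx":-0.19,"ty":0,"tz":-0.068,"rx":0,"ry":0,"rz":0},{"claw":0,"tx":-0.28,"ty":0,"tz":-0.102,"rx":0,"ry":0,"rz":0},{"claw":0,"tx":-0.28,"ty":0,"tz":-0.102,"rx":0,"ry":0,"rz":0},{"claw":0,"tx":-0.28,"ty":0,"tz":-0.102,"rx":0,"ry":0,"rz":0}]'
python3 -c "
from h import *
delta(RG,PG)"
```

```text
time: 9.35
ee_pos: [0.4693, 0.0394, -0.0223]
tool_rot: [-0.123, 0.727, 0.663, 0.131]
wrist_force: [1.5, 16.0, -5.9]
gripper_width: 0.025
finger_force: 59.4
tcp [ 0.4693  0.0394 -0.0223] shift now-frame cm [ 0.17  0.11 -3.4 ] target-frame cm [ 0.13  0.13 -3.4 ] turn deg [-0.42 -0.65  0.33] F [ 1.5 16.  -5.9] t 9.35
```

```bash
python3 -m pendant '[{"claw":0,"tx":-0.19,"ty":0,"tz":-0.068,"rx":0,"ry":0,"rz":0},{"claw":0,"tx":-0.19,"ty":0,"tz":-0.068,"rx":0,"ry":0,"rz":0},{"claw":0,"tx":-0.19,"ty":0,"tz":-0.068,"rx":0,"ry":0,"rz":0},{"claw":0,"tx":-0.19,"ty":0,"tz":-0.068,"rx":0,"ry":0,"rz":0},{"claw":0,"tx":-0.19,"ty":0,"tz":-0.068,"rx":0,"ry":0,"rz":0},{"claw":0,"tx":-0.19,"ty":0,"tz":-0.068,"rx":0,"ry":0,"rz":0},{"claw":0,"tx":-0.19,"ty":0,"tz":-0.068,"rx":0,"ry":0,"rz":0},{"claw":0,"tx":-0.19,"ty":0,"tz":-0.068,"rx":0,"ry":0,"rz":0}]'
python3 -c "
from h import *
delta(RG,PG)"
```

```text
time: 10.15
ee_pos: [0.4668, 0.0221, -0.0231]
tool_rot: [-0.123, 0.727, 0.663, 0.13]
wrist_force: [1.5, 12.6, -6.4]
gripper_width: 0.0255
finger_force: 59.4
tcp [ 0.4668  0.0221 -0.0231] shift now-frame cm [ 1.83  0.2  -2.86] target-frame cm [ 1.81  0.22 -2.88] turn deg [-0.5  -0.55  0.28] F [ 1.5 12.6 -6.4] t 10.15
```

```bash
python3 -m pendant '[{"claw":0,"tx":-0.24,"ty":0,"tz":-0.085,"rx":0,"ry":0,"rz":0},{"claw":0,"tx":-0.24,"ty":0,"tz":-0.085,"rx":0,"ry":0,"rz":0},{"claw":0,"tx":-0.24,"ty":0,"tz":-0.085,"rx":0,"ry":0,"rz":0},{"claw":0,"tx":-0.24,"ty":0,"tz":-0.085,"rx":0,"ry":0,"rz":0},{"claw":0,"tx":-0.24,"ty":0,"tz":-0.085,"rx":0,"ry":0,"rz":0},{"claw":0,"tx":-0.24,"ty":0,"tz":-0.085,"rx":0,"ry":0,"rz":0},{"claw":0,"tx":-0.24,"ty":0,"tz":-0.085,"rx":0,"ry":0,"rz":0},{"claw":0,"tx":-0.24,"ty":0,"tz":-0.085,"rx":0,"ry":0,"rz":0},{"claw":0,"tx":-0.24,"ty":0,"tz":-0.085,"rx":0,"ry":0,"rz":0},{"claw":0,"tx":-0.24,"ty":0,"tz":-0.085,"rx":0,"ry":0,"rz":0}]'
python3 -c "
from h import *
delta(RG,PG)"
```

```text
time: 11.15
ee_pos: [0.4641, -0.0036, -0.0236]
tool_rot: [-0.123, 0.727, 0.663, 0.129]
wrist_force: [2.0, 13.4, -6.3]
gripper_width: 0.025
finger_force: 59.4
tcp [ 0.4641 -0.0036 -0.0236] shift now-frame cm [ 4.27  0.23 -2.01] target-frame cm [ 4.25  0.23 -2.05] turn deg [-0.52 -0.52  0.27] F [ 2.  13.4 -6.3] t 11.15
```

```bash
python3 -m pendant '[{"claw":0,"tx":-0.14,"ty":0,"tz":-0.051,"rx":0,"ry":0,"rz":0},{"claw":0,"tx":-0.14,"ty":0,"tz":-0.051,"rx":0,"ry":0,"rz":0},{"claw":0,"tx":-0.14,"ty":0,"tz":-0.051,"rx":0,"ry":0,"rz":0},{"claw":0,"tx":-0.14,"ty":0,"tz":-0.051,"rx":0,"ry":0,"rz":0},{"claw":0,"tx":-0.14,"ty":0,"tz":-0.051,"rx":0,"ry":0,"rz":0},{"claw":0,"tx":-0.14,"ty":0,"tz":-0.051,"rx":0,"ry":0,"rz":0},{"claw":0,"tx":-0.14,"ty":0,"tz":-0.051,"rx":0,"ry":0,"rz":0},{"claw":0,"tx":-0.14,"ty":0,"tz":-0.051,"rx":0,"ry":0,"rz":0},{"claw":0,"tx":-0.14,"ty":0,"tz":-0.051,"rx":0,"ry":0,"rz":0},{"claw":0,"tx":-0.14,"ty":0,"tz":-0.051,"rx":0,"ry":0,"rz":0}]'
python3 -c "
from h import *
delta(RG,PG)"
```

```text
time: 12.15
ee_pos: [0.464, -0.0271, -0.0229]
tool_rot: [-0.117, 0.73, 0.661, 0.128]
wrist_force: [-0.3, 0.2, -4.7]
gripper_width: 0.025
finger_force: 60.3
tcp [ 0.464  -0.0271 -0.0229] shift now-frame cm [ 6.43 -0.   -1.18] target-frame cm [ 6.43  0.   -1.18] turn deg [-0.11  0.06 -0.02] F [-0.3  0.2 -4.7] t 12.15
```

The wedge is free: pull force is ~0, leaving only its weight. Backing off a little more, lifting, then checking the plate with depth.

```bash
python3 -m pendant '[{"claw":0,"tx":-0.4,"ty":0,"tz":-0.15,"rx":0,"ry":0,"rz":0},{"claw":0,"tx":-0.4,"ty":0,"tz":-0.2,"rx":0,"ry":0,"rz":0},{"claw":0,"tx":0.2,"ty":0,"tz":-1,"rx":0,"ry":0,"rz":0},{"claw":0,"tx":0.7,"ty":0,"tz":-2,"rx":0,"ry":0,"rz":0},{"claw":0,"tx":1,"ty":0,"tz":-3,"rx":0,"ry":0,"rz":0},{"claw":0,"tx":1.2,"ty":0,"tz":-3.5,"rx":0,"ry":0,"rz":0},{"claw":0,"tx":1.2,"ty":0,"tz":-3.5,"rx":0,"ry":0,"rz":0},{"claw":0,"tx":1.2,"ty":0,"tz":-3.5,"rx":0,"ry":0,"rz":0},{"claw":0,"tx":1.2,"ty":0,"tz":-3.5,"rx":0,"ry":0,"rz":0},{"claw":0,"tx":1,"ty":0,"tz":-3,"rx":0,"ry":0,"rz":0},{"claw":0,"tx":0.7,"ty":0,"tz":-2,"rx":0,"ry":0,"rz":0},{"claw":0,"tx":0,"ty":0,"tz":0,"rx":0,"ry":0,"rz":0},{"claw":0,"tx":0,"ty":0,"tz":0,"rx":0,"ry":0,"rz":0}]'
python3 - <<'E'
from h import *
delta(RG,PG)
T=tool(); c=shot('wrist'); c=load('wrist'); 
uv=np.array([(u,v) for v in range(0,300,3) for u in range(150,500,3)]); m=c["depth"][uv[:,1],uv[:,0]]>0; uv=uv[m]; P=cloud(c,uv)
k=(P[:,2]>.03)&(P[:,2]<.05)&(P[:,1]>.06)&(P[:,1]<.27)&(np.abs(P[:,0]-.48)<.09); Q=P[k]
for y in np.arange(.07,.27,.02):
    q=Q[(Q[:,1]>=y)&(Q[:,1]<y+.02)]
    if len(q): print(y.round(2),len(q),np.median(q[:,2]).round(4))
L=(P-T[:3,3])@T[:3,:3]*1000
wf=np.array([np.cos(a)*L[:,0]+np.sin(a)*L[:,2], L[:,1], np.sin(a)*L[:,0]-np.cos(a)*L[:,2]]).T  # wedge axes about TCP
k=(np.abs(wf[:,1])<20)&(wf[:,2]>38)&(wf[:,2]<70)&(wf[:,0]>0)&(wf[:,0]<125); w=wf[k]
for x in range(0,125,10):
    q=w[(w[:,0]>=x)&(w[:,0]<x+10)]
    if len(q): print("wedge",x,len(q),q[:,1].min().round(1),q[:,1].max().round(1),"top",np.median(q[:,2]).round(1), "xmax",q[:,0].max().round(1))
E
```

```text
time: 13.45
ee_pos: [0.4622, -0.0417, 0.2411]
tool_rot: [-0.118, 0.73, 0.661, 0.128]
wrist_force: [0.2, -0.2, -6.0]
gripper_width: 0.025
finger_force: 60.4
tcp [ 0.4622 -0.0417  0.2411] shift now-frame cm [-1.22  0.12 24.13] target-frame cm [-1.22  0.04 24.13] turn deg [-0.19  0.01  0.02] F [ 0.2 -0.2 -6. ] t 13.45
0.07 5 0.0358
0.09 52 0.0359
0.11 63 0.036
0.13 57 0.0362
0.15 57 0.0365
0.17 57 0.0364
0.19 59 0.0365
0.21 127 0.0361
0.23 74 0.0351
0.25 7 0.0315
wedge 0 175 -11.8 13.8 top 52.8 xmax 9.3
wedge 10 176 -11.9 13.9 top 52.1 xmax 19.0
wedge 20 184 -12.0 13.8 top 51.4 xmax 30.0
wedge 30 161 -12.0 12.8 top 50.6 xmax 40.0
wedge 40 165 -12.2 12.9 top 49.7 xmax 50.0
wedge 50 159 -12.3 12.9 top 48.9 xmax 59.6
wedge 60 157 -11.1 13.0 top 48.3 xmax 69.9
wedge 70 141 -11.2 13.1 top 47.3 xmax 79.8
wedge 80 158 -11.3 13.2 top 46.7 xmax 89.9
wedge 90 141 -11.4 13.2 top 45.8 xmax 100.0
wedge 100 58 -11.4 13.4 top 45.2 xmax 104.1
```

The plate lies flat (36 mm along its whole length). The wedge sits in the grip with its tip 104 mm ahead of the TCP and ~1.3° nose up. Pitching it nose-down now.

```bash
cat >> h.py <<'E'
hy=np.radians(98.9); xh=np.array([np.cos(hy),np.sin(hy),0]); Z=np.array([0,0,1.])
zp=-.5*xh+.866*Z; xp=.866*xh+.5*Z; yp=np.cross(zp,xp); M=np.array([.4645,-.3899,.0903])
ae=np.radians(18.7); wX,wY,wZ=-zp,yp,xp
RH=np.c_[np.cos(ae)*wX+np.sin(ae)*wZ, np.cross(np.sin(ae)*wX-np.cos(ae)*wZ,np.cos(ae)*wX+np.sin(ae)*wZ), np.sin(ae)*wX-np.cos(ae)*wZ]
def PH(up,xo=-.0085): return M+(up+.1051)*zp-.0009*yp+(xo-.0367)*xp   # up: tip above mouth along axis
E
python3 -m pendant '[{"claw":0,"tx":0,"ty":0,"tz":0,"rx":0,"ry":-6,"rz":0},{"claw":0,"tx":0,"ty":0,"tz":0,"rx":0,"ry":-6,"rz":0},{"claw":0,"tx":0,"ty":0,"tz":0,"rx":0,"ry":-6,"rz":0},{"claw":0,"tx":0,"ty":0,"tz":0,"rx":0,"ry":-6,"rz":0},{"claw":0,"tx":0,"ty":0,"tz":0,"rx":0,"ry":-6,"rz":0},{"claw":0,"tx":0,"ty":0,"tz":0,"rx":0,"ry":-6,"rz":0},{"claw":0,"tx":0,"ty":0,"tz":0,"rx":0,"ry":-6,"rz":0},{"claw":0,"tx":0,"ty":0,"tz":0,"rx":0,"ry":-6,"rz":0},{"claw":0,"tx":0,"ty":0,"tz":0,"rx":0,"ry":-6,"rz":0},{"claw":0,"tx":0,"ty":0,"tz":0,"rx":0,"ry":-6,"rz":0},{"claw":0,"tx":0,"ty":0,"tz":0,"rx":0,"ry":0,"rz":0},{"claw":0,"tx":0,"ty":0,"tz":0,"rx":0,"ry":0,"rz":0}]'
python3 -c "
from h import *
print(RH.round(3).tolist(), np.linalg.det(RH), PH(.04)); delta(RH,PH(.04)); print(ctrl.observe()['joint_positions'].round(2))"
```

```text
time: 14.7
ee_pos: [0.462, -0.0411, 0.24]
tool_rot: [0.228, 0.695, 0.632, -0.255]
wrist_force: [0.6, -1.0, -3.8]
gripper_width: 0.0252
finger_force: 60.3
[[-0.116, 0.988, 0.102], [0.742, 0.155, -0.652], [-0.66, -0.0, -0.751]] 0.9999120019360003 [ 0.48266922 -0.50010917  0.1933566 ]
tcp [ 0.462  -0.0411  0.24  ] shift now-frame cm [-31.89   6.55  32.76] target-frame cm [-31.23  -5.06  33.64] turn deg [ -9.69  -1.36 -10.77] F [ 0.6 -1.  -3.8] t 14.7
[-0.85  0.34  0.53  1.66  0.46  1.51 -0.52]
```

```bash
python3 -m pendant '[{"claw":0,"tx":0,"ty":0,"tz":0,"rx":-4.8,"ry":-0.7,"rz":-5.4},{"claw":0,"tx":0,"ty":0,"tz":0,"rx":-4.8,"ry":-0.7,"rz":-5.4},{"claw":0,"tx":-2,"ty":-0.3,"tz":2.2,"rx":0,"ry":0,"rz":0},{"claw":0,"tx":-3,"ty":-0.5,"tz":3.2,"rx":0,"ry":0,"rz":0},{"claw":0,"tx":-3,"ty":-0.5,"tz":3.2,"rx":0,"ry":0,"rz":0},{"claw":0,"tx":-3,"ty":-0.5,"tz":3.2,"rx":0,"ry":0,"rz":0},{"claw":0,"tx":-3,"ty":-0.5,"tz":3.2,"rx":0,"ry":0,"rz":0},{"claw":0,"tx":-3,"ty":-0.5,"tz":3.2,"rx":0,"ry":0,"rz":0},{"claw":0,"tx":-3,"ty":-0.5,"tz":3.2,"rx":0,"ry":0,"rz":0},{"claw":0,"tx":-3,"ty":-0.5,"tz":3.2,"rx":0,"ry":0,"rz":0},{"claw":0,"tx":-3,"ty":-0.5,"tz":3.2,"rx":0,"ry":0,"rz":0},{"claw":0,"tx":-2,"ty":-0.3,"tz":2.2,"rx":0,"ry":0,"rz":0},{"claw":0,"tx":0,"ty":0,"tz":0,"rx":0,"ry":0,"rz":0},{"claw":0,"tx":0,"ty":0,"tz":0,"rx":0,"ry":0,"rz":0}]'
python3 -c "
from h import *
delta(RH,PH(.04)); print(ctrl.observe()['joint_positions'].round(2))"
```

```text
time: 16.1
ee_pos: [0.4763, -0.4549, 0.2017]
tool_rot: [0.268, 0.612, 0.708, -0.23]
wrist_force: [-0.6, 0.8, -4.9]
gripper_width: 0.025
finger_force: 60.7
tcp [ 0.4763 -0.4549  0.2017] shift now-frame cm [-2.88 -0.03  3.65] target-frame cm [-2.88 -0.07  3.64] turn deg [-0.26  0.05 -0.47] F [-0.6  0.8 -4.9] t 16.1
[-0.24  0.3   0.77  1.87  0.59  0.7   0.21]
```

```bash
python3 -m pendant '[{"claw":0,"tx":-1.4,"ty":0,"tz":1.8,"rx":-0.3,"ry":0,"rz":-0.5},{"claw":0,"tx":-1.4,"ty":0,"tz":1.8,"rx":0,"ry":0,"rz":0},{"claw":0,"tx":0,"ty":0,"tz":0,"rx":0,"ry":0,"rz":0},{"claw":0,"tx":0,"ty":0,"tz":0,"rx":0,"ry":0,"rz":0}]'
cat > look.py <<'E'
from h import *
delta(RH,PH(.04))
c=shot('wrist'); c=load('wrist')
uv=np.array([(u,v) for v in range(0,480,1) for u in range(150,500,1)]); m=c["depth"][uv[:,1],uv[:,0]]>0; uv=uv[m]; P=cloud(c,uv)
Q=np.c_[(P-M)@xp,(P-M)@yp,(P-M)@zp]*1000
k=(np.abs(Q[:,1])<30)&(np.abs(Q[:,0])<30)&(Q[:,2]>-80)&(Q[:,2]<90); Q=Q[k]
for z in range(-80,90,6):
    q=Q[(Q[:,2]>=z)&(Q[:,2]<z+6)]
    if len(q)>8: print(z,len(q),"x",np.percentile(q[:,0],[2,50,98]).round(1),"y",np.percentile(q[:,1],[1,99]).round(1))
E
python3 look.py
```

```text
time: 16.5
ee_pos: [0.4866, -0.4958, 0.1927]
tool_rot: [0.269, 0.605, 0.713, -0.228]
wrist_force: [-0.6, 0.1, -4.4]
gripper_width: 0.0254
finger_force: 60.7
tcp [ 0.4866 -0.4958  0.1927] shift now-frame cm [-0.31 -0.46  0.19] target-frame cm [-0.32 -0.46  0.19] turn deg [0.29 0.02 0.34] F [-0.6  0.1 -4.4] t 16.5
10 139 x [-12.1 -11.   -9.9] y [-5.8  5.3]
16 320 x [-12.4 -10.9  -9.7] y [-5.9  5.3]
22 317 x [-12.2 -10.9  -9.6] y [-5.9  5.3]
28 146 x [-12.  -10.8  -9.9] y [-5.9  5.2]
34 348 x [-2.   0.   1.3] y [-17.8   7.6]
40 777 x [-0.6  0.7  1.9] y [-17.9   7.5]
46 799 x [0.1 1.3 2.6] y [-17.9   7.4]
52 806 x [0.5 1.9 3.1] y [-18.    7.3]
58 826 x [1.2 2.6 3.8] y [-18.3   7.2]
64 833 x [1.8 3.2 4.5] y [-18.2   7.2]
70 825 x [2.4 3.7 4.9] y [-18.2   7.1]
76 847 x [2.9 4.3 5.6] y [-18.1   7.3]
82 857 x [3.5 4.9 6.2] y [-18.1   7.4]
88 297 x [3.9 5.3 6.5] y [-18.5   7.3]
```

The clearance numbers are clear: the wedge must shift +5 mm in pocket y and −2.3 mm in pocket x, and its angle already matches. Correct, approach the mouth, re-measure.

```bash
python3 -m pendant '[{"claw":0,"tx":-0.04,"ty":-0.25,"tz":0.11,"rx":0,"ry":0,"rz":0.2},{"claw":0,"tx":-0.04,"ty":-0.25,"tz":0.11,"rx":0.2,"ry":0,"rz":0},{"claw":0,"tx":0.9,"ty":0,"tz":0.3,"rx":0,"ry":0,"rz":0},{"claw":0,"tx":0.9,"ty":0,"tz":0.3,"rx":0,"ry":0,"rz":0},{"claw":0,"tx":0.5,"ty":0,"tz":0.17,"rx":0,"ry":0,"rz":0},{"claw":0,"tx":0,"ty":0,"tz":0,"rx":0,"ry":0,"rz":0},{"claw":0,"tx":0,"ty":0,"tz":0,"rx":0,"ry":0,"rz":0}]'
python3 look.py
```

```text
time: 17.25
ee_pos: [0.4812, -0.4869, 0.1707]
tool_rot: [0.269, 0.606, 0.712, -0.23]
wrist_force: [-0.3, -0.9, -4.1]
gripper_width: 0.0253
finger_force: 60.7
tcp [ 0.4812 -0.4869  0.1707] shift now-frame cm [-2.5  -0.07 -0.82] target-frame cm [-2.49 -0.06 -0.83] turn deg [0.14 0.11 0.24] F [-0.3 -0.9 -4.1] t 17.25
-14 79 x [-12.2 -11.3 -10.6] y [-15.8  15.1]
-8 941 x [-12.  -10.8  -8.5] y [-16.1  15.8]
-2 1541 x [-13.2 -10.7   4.7] y [-19.6  19.3]
4 339 x [-12.2 -10.8   6.1] y [-18.6  18.8]
10 348 x [-4.5 -2.9 -1.4] y [-14.2  11.2]
16 779 x [-3.4 -2.1 -0.9] y [-14.1  11.3]
22 787 x [-2.8 -1.5 -0.2] y [-14.1  11.2]
28 802 x [-2.3 -1.   0.4] y [-14.1  11.1]
34 830 x [-1.6 -0.3  1. ] y [-14.4  11. ]
40 835 x [-1.   0.3  1.5] y [-14.4  10.9]
46 832 x [-0.3  0.9  2.2] y [-14.4  10.9]
52 853 x [0.3 1.5 2.8] y [-14.4  11.2]
58 864 x [0.8 2.1 3.5] y [-14.3  11.1]
64 890 x [1.3 2.7 4. ] y [-14.7  11. ]
70 883 x [2.  3.3 4.6] y [-14.7  11. ]
76 898 x [2.6 3.9 5.4] y [-14.6  10.9]
82 933 x [3.1 4.5 5.8] y [-14.6  10.8]
88 292 x [3.6 4.9 6.1] y [-14.6  10.8]
```

```bash
python3 -m pendant '[{"claw":0,"tx":0.1,"ty":-0.13,"tz":-0.03,"rx":0,"ry":0,"rz":0.3},{"claw":0,"tx":0.57,"ty":0,"tz":0.19,"rx":0,"ry":0,"rz":0},{"claw":0,"tx":0.57,"ty":0,"tz":0.19,"rx":0,"ry":0,"rz":0},{"claw":0,"tx":0.57,"ty":0,"tz":0.19,"rx":0,"ry":0,"rz":0},{"claw":0,"tx":0.57,"ty":0,"tz":0.19,"rx":0,"ry":0,"rz":0},{"claw":0,"tx":0.57,"ty":0,"tz":0.19,"rx":0,"ry":0,"rz":0},{"claw":0,"tx":0.57,"ty":0,"tz":0.19,"rx":0,"ry":0,"rz":0},{"claw":0,"tx":0,"ty":0,"tz":0,"rx":0,"ry":0,"rz":0}]'
python3 look.py | grep -v " y \[-15\| y \[-16\| y \[-19"; python3 -c "
from h import *
print('axial',ctrl.observe()['wrist_force']@zp)"
```

```text
time: 18.1
ee_pos: [0.4765, -0.4674, 0.1379]
tool_rot: [0.269, 0.608, 0.711, -0.229]
wrist_force: [0.1, 0.5, -4.4]
gripper_width: 0.0247
finger_force: 60.7
tcp [ 0.4765 -0.4674  0.1379] shift now-frame cm [-6.16  0.1  -1.97] target-frame cm [-6.16  0.1  -1.97] turn deg [ 0.09  0.03 -0.  ] F [ 0.1  0.5 -4.4] t 18.1
4 860 x [0.1 1.6 3. ] y [-13.3  12.8]
10 841 x [0.8 2.2 3.4] y [-13.2  12.1]
16 870 x [1.4 2.8 4. ] y [-13.1  12.5]
22 865 x [2.  3.3 4.7] y [-13.1  12.4]
28 886 x [2.5 3.9 5.2] y [-13.4  12.3]
34 891 x [3.  4.5 5.9] y [-13.3  12.3]
40 922 x [3.8 5.1 6.4] y [-13.3  12.2]
46 887 x [4.3 5.7 7.2] y [-13.2  12.1]
52 940 x [5.  6.3 7.6] y [-13.2  12.1]
58 958 x [5.5 6.9 8.2] y [-13.6  11.9]
64 966 x [6.1 7.5 8.9] y [-13.4  12.1]
70 970 x [6.7 8.1 9.4] y [-13.4  12.3]
76 990 x [ 7.2  8.7 10.2] y [-13.3  12.2]
82 1706 x [-5.5  8.9 10.8] y [-24.4  22.8]
88 828 x [-0.9 10.  17.2] y [-26.3  24.8]
axial -3.62945953161629
```

Well centred inside the pocket with no contact. Now lowering slowly and watching for contact.

```bash
for i in 1; do python3 -m pendant '[{"claw":0,"tx":0.28,"ty":0,"tz":0.096,"rx":0,"ry":0,"rz":0},{"claw":0,"tx":0.19,"ty":0,"tz":0.064,"rx":0,"ry":0,"rz":0},{"claw":0,"tx":0.19,"ty":0,"tz":0.064,"rx":0,"ry":0,"rz":0},{"claw":0,"tx":0.19,"ty":0,"tz":0.064,"rx":0,"ry":0,"rz":0}]'; done; python3 -m pendant '[{"claw":0,"tx":0.19,"ty":0,"tz":0.064,"rx":0,"ry":0,"rz":0},{"claw":0,"tx":0.19,"ty":0,"tz":0.064,"rx":0,"ry":0,"rz":0},{"claw":0,"tx":0.19,"ty":0,"tz":0.064,"rx":0,"ry":0,"rz":0}]'
```

```text
time: 18.55
ee_pos: [0.4762, -0.4641, 0.1314]
tool_rot: [0.27, 0.609, 0.71, -0.229]
wrist_force: [-0.6, 0.3, -4.8]
gripper_width: 0.0248
finger_force: 60.7
time: 18.85
ee_pos: [0.4758, -0.461, 0.1261]
tool_rot: [0.27, 0.608, 0.711, -0.229]
wrist_force: [0.5, -0.5, -4.2]
gripper_width: 0.0252
finger_force: 60.7
```

```bash
python3 -c "
from h import *
delta(RH,PH(-.045)); print('axial',ctrl.observe()['wrist_force']@zp)"
```

```text
tcp [ 0.4758 -0.461   0.1261] shift now-frame cm [0.63 0.07 0.29] target-frame cm [0.63 0.08 0.3 ] turn deg [ 0.15  0.1  -0.11] F [ 0.5 -0.5 -4.2] t 18.85
axial -3.371526233705252
```

```bash
python3 -m pendant '[{"claw":0,"tx":0.19,"ty":0,"tz":0.064,"rx":0,"ry":0,"rz":0},{"claw":0,"tx":0.19,"ty":0,"tz":0.064,"rx":0,"ry":0,"rz":0},{"claw":0,"tx":0.19,"ty":0,"tz":0.064,"rx":0,"ry":0,"rz":0},{"claw":0,"tx":0.19,"ty":0,"tz":0.064,"rx":0,"ry":0,"rz":0}]'
```

```text
time: 19.25
ee_pos: [0.4751, -0.4571, 0.1192]
tool_rot: [0.27, 0.608, 0.71, -0.229]
wrist_force: [0.3, -0.0, -4.4]
gripper_width: 0.0245
finger_force: 60.7
```

```bash
python3 -c "
from h import *
delta(RH,PH(-.055)); print('axial',ctrl.observe()['wrist_force']@zp)"
```

```text
tcp [ 0.4751 -0.4571  0.1192] shift now-frame cm [0.82 0.08 0.36] target-frame cm [0.82 0.08 0.36] turn deg [ 0.14  0.11 -0.11] F [ 0.3 -0.  -4.4] t 19.25
axial -3.7574140952782096
```

```bash
python3 -m pendant '[{"claw":0,"tx":0.19,"ty":0,"tz":0.064,"rx":0,"ry":0,"rz":0},{"claw":0,"tx":0.19,"ty":0,"tz":0.064,"rx":0,"ry":0,"rz":0},{"claw":0,"tx":0.19,"ty":0,"tz":0.064,"rx":0,"ry":0,"rz":0},{"claw":0,"tx":0.19,"ty":0,"tz":0.064,"rx":0,"ry":0,"rz":0}]'
```

```text
time: 19.65
ee_pos: [0.4752, -0.4563, 0.1158]
tool_rot: [0.272, 0.608, 0.709, -0.23]
wrist_force: [-1.9, -1.8, 9.4]
gripper_width: 0.0251
finger_force: 61.8
```

Contact felt: ~12 N at about 50 mm deep, on the stop. Easing the preload, settling it toward the spine, then releasing.

```bash
python3 -m pendant '[{"claw":0,"tx":-0.2,"ty":0,"tz":0,"rx":0,"ry":0,"rz":0},{"claw":0,"tx":-0.05,"ty":0,"tz":0.12,"rx":0,"ry":0,"rz":0},{"claw":0,"tx":0,"ty":0,"tz":0,"rx":0,"ry":0,"rz":0},{"claw":0,"tx":0,"ty":0,"tz":0,"rx":0,"ry":0,"rz":0}]'
python3 look.py | tail -12; python3 -c "
from h import *
print('axial',ctrl.observe()['wrist_force']@zp)"
```

```text
time: 20.05
ee_pos: [0.4757, -0.4574, 0.115]
tool_rot: [0.271, 0.608, 0.71, -0.229]
wrist_force: [-1.3, -1.8, 5.4]
gripper_width: 0.0249
finger_force: 61.5
22 939 x [2.  3.4 4.7] y [-13.9  11.3]
28 947 x [2.6 3.9 5.3] y [-13.8  11.7]
34 940 x [3.1 4.6 5.9] y [-14.2  11.6]
40 993 x [3.6 5.  6.4] y [-14.1  11.6]
46 986 x [4.3 5.7 6.9] y [-14.   11.6]
52 1056 x [-8.7  6.1  7.5] y [-19.1  16.5]
58 1887 x [-7.   6.5 11. ] y [-25.8  23.3]
64 3015 x [ 0.5 11.1 29.6] y [-27.1  24.3]
70 1562 x [ 6.6  8.4 29.4] y [-29.5  29.6]
76 1372 x [ 7.2  8.8 26.4] y [-15.5  12.9]
82 1352 x [ 7.7  9.3 25.2] y [-15.6  13.1]
88 382 x [ 8.1  9.6 28.1] y [-15.2  12.7]
axial 6.5218420856050985
```

```bash
python3 -m pendant '[{"claw":2.6,"tx":0,"ty":0,"tz":0,"rx":0,"ry":0,"rz":0},{"claw":3,"tx":0,"ty":0,"tz":0,"rx":0,"ry":0,"rz":0},{"claw":4,"tx":0,"ty":0,"tz":0,"rx":0,"ry":0,"rz":0},{"claw":5.5,"tx":0,"ty":0,"tz":0,"rx":0,"ry":0,"rz":0},{"claw":7,"tx":0,"ty":0,"tz":0,"rx":0,"ry":0,"rz":0},{"claw":7,"tx":0,"ty":0,"tz":0,"rx":0,"ry":0,"rz":0},{"claw":7,"tx":0,"ty":0,"tz":0,"rx":0,"ry":0,"rz":0}]'
python3 look.py | tail -9
```

```text
time: 20.8
ee_pos: [0.4749, -0.4557, 0.113]
tool_rot: [0.269, 0.608, 0.711, -0.229]
wrist_force: [0.3, -0.4, 0.5]
gripper_width: 0.0701
finger_force: 0.0
40 954 x [3.1 4.6 5.9] y [-14.1  11.3]
46 963 x [3.7 5.1 6.5] y [-14.1  11.3]
52 968 x [4.2 5.6 7. ] y [-14.   11.3]
58 987 x [4.7 6.2 7.5] y [-14.3  11.2]
64 1013 x [5.3 6.7 8. ] y [-14.2  11.2]
70 1037 x [5.8 7.2 8.6] y [-14.2  11.5]
76 1029 x [6.4 7.8 9.2] y [-14.1  11.5]
82 1066 x [6.8 8.3 9.7] y [-14.   11.4]
88 360 x [ 7.3  8.7 10.1] y [-14.3  11.4]
```

Released, and the wedge is leaning on the spine. Retreating along the tool axis and doing a final check.

```bash
python3 -m pendant '[{"claw":7,"tx":0,"ty":0,"tz":-1,"rx":0,"ry":0,"rz":0},{"claw":7,"tx":0,"ty":0,"tz":-2,"rx":0,"ry":0,"rz":0},{"claw":7,"tx":0,"ty":0,"tz":-3,"rx":0,"ry":0,"rz":0},{"claw":7,"tx":0,"ty":0,"tz":-3,"rx":0,"ry":0,"rz":0},{"claw":7,"tx":0,"ty":0,"tz":-3,"rx":0,"ry":0,"rz":0},{"claw":7,"tx":0,"ty":0,"tz":-2,"rx":0,"ry":0,"rz":0},{"claw":7,"tx":0,"ty":0,"tz":0,"rx":0,"ry":0,"rz":0},{"claw":7,"tx":0,"ty":0,"tz":0,"rx":0,"ry":0,"rz":0},{"claw":7,"tx":0,"ty":0,"tz":0,"rx":0,"ry":0,"rz":0},{"claw":7,"tx":0,"ty":0,"tz":0,"rx":0,"ry":0,"rz":0}]'
sed -i 's/<90); Q/<125); Q/; s/(-80,90,6)/(-80,130,8)/' look.py; python3 look.py | tail -16
python3 - <<'E'
from h import *
for n in("side",):
    s=shot(n); s=load(n)
    uv=np.array([(u,v) for v in range(165,235) for u in range(165,255)]); P=cloud(s,uv)
    k=(P[:,2]>.032)&(P[:,2]<.06)&(P[:,1]>.09)&(P[:,1]<.235)&(np.abs(P[:,0]-.48)<.06); Q=P[k]
    for y in np.arange(.09,.23,.03):
        q=Q[(Q[:,1]>=y)&(Q[:,1]<y+.03)]
        if len(q): print("plate",y.round(2),np.median(q[:,2]).round(4))
E
```

```text
time: 21.85
ee_pos: [0.4591, -0.3652, 0.2174]
tool_rot: [0.269, 0.609, 0.71, -0.23]
wrist_force: [-0.5, -0.7, 0.2]
gripper_width: 0.0703
finger_force: 0.0
-16 409 x [13.6 15.1 16.4] y [-19.6  19.2]
-8 425 x [13.4 15.1 16.4] y [-19.5  19.2]
0 648 x [-11.8   5.8  16.1] y [-19.5  19.3]
8 241 x [0.3 1.8 3. ] y [-14.2  11.4]
16 251 x [0.9 2.3 3.9] y [-14.1  11.4]
24 243 x [1.7 3.1 4.5] y [-14.   11.4]
32 246 x [2.3 3.8 5.4] y [-14.   11.4]
40 249 x [3.2 4.5 5.9] y [-13.9  11.4]
48 257 x [3.8 5.2 6.6] y [-13.9  11.3]
56 263 x [4.7 5.9 7.4] y [-13.8  11.3]
64 263 x [5.2 6.7 8. ] y [-13.7  11.3]
72 259 x [6.  7.5 8.9] y [-13.7  11.3]
80 239 x [6.6 8.2 9.7] y [-13.6  11.3]
88 267 x [ 7.4  8.8 10.4] y [-13.9  11.2]
96 263 x [ 8.   9.5 10.9] y [-14.3  11.2]
104 236 x [ 8.5 10.1 11.7] y [-14.3  11.2]
plate 0.09 0.0351
plate 0.12 0.0351
plate 0.15 0.0392
plate 0.18 0.0359
plate 0.21 0.0356
```

The wedge is seated to ~49 mm and leaning on the spine, the plate is flat, and the robot is clear.

```bash
python3 -c "
from workcell import ctrl
print(ctrl.sign_off())"
```

```text
the job is handed in; nothing more can be done
None
```

The wedge is drawn out, the plate lies flat, and the wedge rests thin end down on the stop about 50 mm into the pocket; the gripper is clear and the job is handed in, with no verdict returned; I didn't re-measure the bowl, drum and wrench, which the path kept clear of.

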